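# Refill the bottle tray, dock it behind its drop catch and zero the day dial

## Task

Refill the supply station: stand spare bottles upright in the empty cells of the tray until all six are filled, then slide the tray all the way into the dock so that its own edge lifts the drop catch and the catch falls down behind it; never touch the catch yourself. Also turn the dock's day dial (days since the last refill) back to its zero stop, and leave the pen cup and the mug where they are.

Things in the scene. Friction and masses are not known exactly. Their poses are not given: they have to be found in the camera images.
- b0: white plastic bottle with a grey ribbed screw cap, all bottles alike: body 52 mm across and 76 mm tall, shoulder to 84 mm, cap 33 mm across from 84 to 125 mm height; about 100 g, half full (weight low down); origin at the centre of its underside, z up its axis. Starts in cell 0 of the tray, or is absent (None) and that cell is empty
- b1: white plastic bottle with a grey ribbed screw cap, all bottles alike: body 52 mm across and 76 mm tall, shoulder to 84 mm, cap 33 mm across from 84 to 125 mm height; about 100 g, half full (weight low down); origin at the centre of its underside, z up its axis. Starts in cell 1 of the tray, or is absent (None) and that cell is empty
- b2: white plastic bottle with a grey ribbed screw cap, all bottles alike: body 52 mm across and 76 mm tall, shoulder to 84 mm, cap 33 mm across from 84 to 125 mm height; about 100 g, half full (weight low down); origin at the centre of its underside, z up its axis. Starts in cell 2 of the tray, or is absent (None) and that cell is empty
- b3: white plastic bottle with a grey ribbed screw cap, all bottles alike: body 52 mm across and 76 mm tall, shoulder to 84 mm, cap 33 mm across from 84 to 125 mm height; about 100 g, half full (weight low down); origin at the centre of its underside, z up its axis. Starts in cell 3 of the tray, or is absent (None) and that cell is empty
- b4: white plastic bottle with a grey ribbed screw cap, all bottles alike: body 52 mm across and 76 mm tall, shoulder to 84 mm, cap 33 mm across from 84 to 125 mm height; about 100 g, half full (weight low down); origin at the centre of its underside, z up its axis. Starts in cell 4 of the tray, or is absent (None) and that cell is empty
- b5: white plastic bottle with a grey ribbed screw cap, all bottles alike: body 52 mm across and 76 mm tall, shoulder to 84 mm, cap 33 mm across from 84 to 125 mm height; about 100 g, half full (weight low down); origin at the centre of its underside, z up its axis. Starts in cell 5 of the tray, or is absent (None) and that cell is empty
- s0: white plastic bottle with a grey ribbed screw cap, all bottles alike: body 52 mm across and 76 mm tall, shoulder to 84 mm, cap 33 mm across from 84 to 125 mm height; about 100 g, half full (weight low down); origin at the centre of its underside, z up its axis. One of six spares standing on the table to the robot's left.
- s1: white plastic bottle with a grey ribbed screw cap, all bottles alike: body 52 mm across and 76 mm tall, shoulder to 84 mm, cap 33 mm across from 84 to 125 mm height; about 100 g, half full (weight low down); origin at the centre of its underside, z up its axis. One of six spares standing on the table to the robot's left.
- s2: white plastic bottle with a grey ribbed screw cap, all bottles alike: body 52 mm across and 76 mm tall, shoulder to 84 mm, cap 33 mm across from 84 to 125 mm height; about 100 g, half full (weight low down); origin at the centre of its underside, z up its axis. One of six spares standing on the table to the robot's left.
- s3: white plastic bottle with a grey ribbed screw cap, all bottles alike: body 52 mm across and 76 mm tall, shoulder to 84 mm, cap 33 mm across from 84 to 125 mm height; about 100 g, half full (weight low down); origin at the centre of its underside, z up its axis. One of six spares standing on the table to the robot's left.
- s4: white plastic bottle with a grey ribbed screw cap, all bottles alike: body 52 mm across and 76 mm tall, shoulder to 84 mm, cap 33 mm across from 84 to 125 mm height; about 100 g, half full (weight low down); origin at the centre of its underside, z up its axis. One of six spares standing on the table to the robot's left.
- s5: white plastic bottle with a grey ribbed screw cap, all bottles alike: body 52 mm across and 76 mm tall, shoulder to 84 mm, cap 33 mm across from 84 to 125 mm height; about 100 g, half full (weight low down); origin at the centre of its underside, z up its axis. One of six spares standing on the table to the robot's left.
- tray: loose grey plastic tray, 350 g empty, slides easily. Origin: centre of underside; x towards the edge that enters the dock first. Walls 140 (x) x 208 (y) mm, 66 high; flat rim round the top (60 to 66 high), 172 x 240 overall; floor 4 thick. Six cells 64 x 64, dividers 50 high. Handle: round bar 12 thick along y, 110 long, at x = -126, height 85, 34 clear of the rim. Starts askew before the dock
- cell0 (a point): centre of the floor of cell 0 of the tray (tray frame x -34, y -68, height 4 mm); axes as the tray's
- cell1 (a point): centre of the floor of cell 1 of the tray (tray frame x -34, y 0, height 4 mm); axes as the tray's
- cell2 (a point): centre of the floor of cell 2 of the tray (tray frame x -34, y 68, height 4 mm); axes as the tray's
- cell3 (a point): centre of the floor of cell 3 of the tray (tray frame x 34, y -68, height 4 mm); axes as the tray's
- cell4 (a point): centre of the floor of cell 4 of the tray (tray frame x 34, y 0, height 4 mm); axes as the tray's
- cell5 (a point): centre of the floor of cell 5 of the tray (tray frame x 34, y 68, height 4 mm); axes as the tray's
- dock: fixed grey steel tray dock. Origin on the table in the middle of its mouth, x straight into the lane (roughly to the robot's right), z up. The tray slides on the table between cheeks 252 mm apart, 76 high, to a back stop at x = 192; flared lead-ins 70 high from x = -57. Tray home: its origin at dock x 96 (at the catch) to 106 (at the stop), y 0. Behind the stop a 90 high box bears the dial
- catch (a joint): gravity catch, rad: 0 down at rest, grows as its nose lifts. Steel bar 9 mm wide, 130 g, no spring, hinged on the +y cheek (dock x 140, y 113, height 82), lying along the lane over the tray's side rim. Nose: outer ramp of 35 deg from dock x -80, height 91 down to x -2, height 36; upright inner face at x 10. It reads about 0.22 riding on the rim and drops when the trailing rim edge has passed x 10
- dial (a joint): day dial's knob on the dock's end box, rad: 0 at its zero stop, grows clockwise seen from above, to 2.8; turn it anticlockwise to reset. Stays where left; takes about 0.04 N m. Upright axis at dock x 247, y 0. Bar grip 62 mm long, 14 thick, sides from 101 to 135 mm above the table, on a 42 mm round skirt, white pointer line on one half. At zero the bar lies along the dock's x, pointer to the lane
- pen_cup: dark pen cup with four pens, 62 mm wide, 100 mm tall (pens to 145), among the spare bottles. Origin at the centre of its underside
- mug: white mug, 80 mm wide, 95 mm tall, on the table beyond the tray. Origin at the centre of its underside

How it is judged (in metres and radians):
On the way, in this order (a step that is already met when the one before it is completed fails the run):
1. all six cells of the tray hold an upright bottle while the tray is still outside the dock (distance between any of b0, b1, b2, b3, b4, b5, s0, s1, s2, s3, s4, s5 and cell0 below 0.02 m and distance between any of b0, b1, b2, b3, b4, b5, s0, s1, s2, s3, s4, s5 and cell1 below 0.02 m and distance between any of b0, b1, b2, b3, b4, b5, s0, s1, s2, s3, s4, s5 and cell2 below 0.02 m and distance between any of b0, b1, b2, b3, b4, b5, s0, s1, s2, s3, s4, s5 and cell3 below 0.02 m and distance between any of b0, b1, b2, b3, b4, b5, s0, s1, s2, s3, s4, s5 and cell4 below 0.02 m and distance between any of b0, b1, b2, b3, b4, b5, s0, s1, s2, s3, s4, s5 and cell5 below 0.02 m and x of tray in the frame of dock below -0.1 m), for 0.2 s.
2. the tray's own edge lifts the catch (value of joint catch above 0.12 rad and contact force between tray and catch above 0.05 N), for 0.05 s.
3. the tray is fully in and the catch has dropped behind it (x of tray in the frame of dock between 0.092 and 0.114 m and z of tray in the frame of dock below 0.012 m and angle between the x axis of tray and the x axis of dock, either way round below 0.06 rad and value of joint catch below 0.05 rad), for 0.2 s.
At the end, for the whole second after the job is handed in: each cell holds an upright bottle (its underside within 20 mm of the middle of the cell floor); tray at rest in the dock, origin 92 to 114 mm past the mouth, square within 0.06 rad; catch down (under 0.05 rad) behind it; day dial within 0.08 rad of its zero stop (all of step 3 and distance between any of b0, b1, b2, b3, b4, b5, s0, s1, s2, s3, s4, s5 and cell0 below 0.02 m and distance between any of b0, b1, b2, b3, b4, b5, s0, s1, s2, s3, s4, s5 and cell1 below 0.02 m and distance between any of b0, b1, b2, b3, b4, b5, s0, s1, s2, s3, s4, s5 and cell2 below 0.02 m and distance between any of b0, b1, b2, b3, b4, b5, s0, s1, s2, s3, s4, s5 and cell3 below 0.02 m and distance between any of b0, b1, b2, b3, b4, b5, s0, s1, s2, s3, s4, s5 and cell4 below 0.02 m and distance between any of b0, b1, b2, b3, b4, b5, s0, s1, s2, s3, s4, s5 and cell5 below 0.02 m and value of joint dial below 0.08 rad and linear speed of tray below 0.02 m/s); the robot touches nothing.
It fails at once if the robot touches the catch (contact force between any of the fingers, the arm and catch above 0.3 N).
It fails at once if the tray is tipped up by more than 0.35 rad (angle between tray's own z axis and vertical above 0.35 rad).
It fails at once if the pen cup or mug is moved more than 60 mm or knocked over (distance of any of pen_cup, mug from where it was at the start of the episode above 0.06 m or angle between any of pen_cup, mug's own z axis and vertical above 0.6 rad).
Of b0, b1, b2, b3, b4, b5 only 1 to 3 are there at a start; the rules pass over those that are not, and their reading is None.
At some moment in a run one of s0, s1, s2, s3, s4, s5 may be knocked a few centimetres aside while the robot is not near it.
Once in a run the grip may slacken for a moment while it holds something.
It also fails if it takes over 210 s, if anything falls off the work surface, if the arm or the gripper's body presses on something with over 40 N, if the wrist force passes 120 N, or if a joint passes its speed limit or range.

## Robot

A 6-joint arm with a two-finger parallel gripper is mounted at the origin on the work surface. World frame = base frame: x ahead of the robot, y to its left, z up, the work surface at z = 0. Lengths are in mm, angles in rad, forces in N, time in s.
With the tool pointing down it reaches from about 400 to 925 mm from the base axis. Payload 12.5 kg.
Tool frame: the origin (TCP) lies midway between the tips of the shut fingers; the grasp point (between the pads) lies 19 mm behind it; x points along the fingers, y is the direction in which the jaws open and shut, and the axes are right-handed (so a half turn about x gives the same grasp; the last joint's range is limited). The gripper opens to 95 mm and grips with 3 to 60 N. Pads are 20 mm wide; open, the fingers measure 119 mm over their backs; the gripper's body (75 mm by 180 mm) begins 59 mm behind the grasp point.
Start: joints at [1.057, 0.491, 1.559, -0, 1.092, -0.106], TCP at [247.855, 573.772, 214.661] pointing down, gripper open.
Joint ranges: [-3.1, 3.1], [-0.84, 2.19], [0.05, 2.79], [-1.13, 4.28], [0.06, 2.93], [-2.69, 2.69]. Speed limits (rad/s): [2.22, 2.22, 2.79, 3.14, 3.14, 3.14].

## Interface

Orientations are given as [roll, pitch, yaw] about the fixed x, y, z axes, in that order (R = Rz(yaw) Ry(pitch) Rx(roll)).
In Python, from cell import state, read_camera, job_done gives the robot as it stands.
- The arm moves only by the tool move_arm, never from a script. Its argument "targets" is a list of rows, each a list of 7 numbers: the shift along the world's x, y, z in m, then the turn, a rotation vector about the world's x, y, z in degrees, then the gripper's target within -1 to 1 (fully open at 1, half-way at 0, shut at -1). In form: [[dx, dy, dz, wx, wy, wz, hand], ...]. A call has 1 to 10 rows; each row is the pose to reach, as a shift and turn from the pose commanded when the call began; what a row does not reach only later rows make up. A row lasts 1/10 s, in which the tool goes at most 50 mm and 8.59 degrees, less where a joint would pass 70% of its speed; a pose out of reach is approached as far as the arm can. A call with a gripper value outside its range is refused whole. The fingers move at their own pace and stop on an object; the grip force is fixed at half the most. Time passes only in rows, so rows that repeat a pose let the fingers close. It gives the time, the measured TCP pose, the force and the opening at its end, in the units of the state.
- state(): the state, without advancing time (a new reading comes with each control period).
- read_camera(name): name is "side" or "top"; returns a dict with "img" (400x640x3 uint8, blue, green, red), "mtx" (3x3 intrinsics, pixels), "k1" (the pictures are not rectified: a ray, as slopes to the right and down, at radius r is drawn at 1 + k1 r^2 times it, then the intrinsics apply), "cam_to_world" (4x4, takes a point from camera to world coordinates). Camera axes: x right, y up, looking along -z (the intrinsics and any distortion apply to the point x, -y, -z); pixel columns grow to the right and rows downward; lengths in mm; the calibration is good to about 2 mm. A picture is of the moment at which its call begins. There is no depth.
- job_done(): hands the job in, once; it reports no verdict.
The state is a dict: "t": time; "joints": joint angles; "qvel": joint speeds; "tau": joint torques, N m; "eef_pos": TCP position; "tcp_rot": TCP orientation; "ft_force": force on the tool from outside, world axes, zero at the start; "moment": the same for the moment, N m; "opening": opening from 0.0 (shut) to 1.0 (fully open).
Only numpy, scipy, OpenCV 4.12 (cv2) and the standard library are available. Lean on these libraries where they do the work, as an engineer would, in place of code of your own. Each camera call takes 0.05 s, during which the arm holds its last target.

## Working session

There is one attempt and no reset: what is moved stays moved. The work goes in short steps, Python scripts to look and compute and a tool call to move; the robot and the scene stay as the last step left them, time stands still between calls to the robot, and variables do not carry over. Pictures are saved under pics/ and viewed, and the job is handed in when it is done.

Besides the shell and the picture viewer there is one more tool, called after ">>>" as name(argument=value, ...), one argument or row to a line, values as JSON. move_arm: Moves the arm, as the interface text tells. Its arguments: {"type":"object","properties":{"targets":{"type":"array"}},"required":["targets"]}

```bash
ls; mkdir -p pics
python3 - <<'E'
from cell import state, read_camera
import cv2
print(state())
for n in("side","top"):
    c=read_camera(n); cv2.imwrite(f"pics/{n}0.png",c["img"]); print(n,c["mtx"],c["k1"],c["cam_to_world"])
E
```

```text
pics
{'t': 0.0, 'joints': array([ 1.05744555e+00,  4.91539569e-01,  1.55944576e+00, -2.65596342e-05,
        1.09170361e+00, -1.05610730e-01]), 'qvel': array([-0.0011869 ,  0.00044733, -0.00045213,  0.00116403, -0.00050838,
        0.00112456]), 'tau': array([ 1.72350428e-03, -6.12650943e+01, -2.58176333e+01,  6.93260855e-02,
        4.83375625e-02, -8.12844542e-05]), 'eef_pos': array([247.70540014, 573.55194865, 214.07544237]), 'tcp_rot': array([-1.65492331,  1.56969979, -2.0626511 ]), 'ft_force': array([-1.15594344,  0.97391186, -0.66949175]), 'moment': array([-0.00174077, -0.02156597,  0.05672885]), 'opening': 1.0016315545064025}
side [[453.06566061   0.         315.35929625]
 [  0.         453.06566061 199.68977075]
 [  0.           0.           1.        ]] -0.11028251687348371 [[ 9.41223274e-01  1.90867212e-01 -2.78690611e-01  2.74378138e+02]
 [-3.37177980e-01  4.81444179e-01 -8.09025656e-01 -8.85107769e+02]
 [-2.02424986e-02  8.55442114e-01  5.17502688e-01  6.47889906e+02]
 [ 0.00000000e+00  0.00000000e+00  0.00000000e+00  1.00000000e+00]]
top [[503.77424952   0.         319.6004504 ]
 [  0.         503.77424952 196.21892574]
 [  0.           0.           1.        ]] 0.01860014853561219 [[ 6.55992869e-03  9.96403022e-01 -8.44866021e-02  4.59705691e+02]
 [-9.99978225e-01  6.47575102e-03 -1.27035482e-03  2.02644025e+01]
 [-7.18671179e-04  8.44930959e-02  9.96423806e-01  1.56277974e+03]
 [ 0.00000000e+00  0.00000000e+00  0.00000000e+00  1.00000000e+00]]
```

View pics/side0.png

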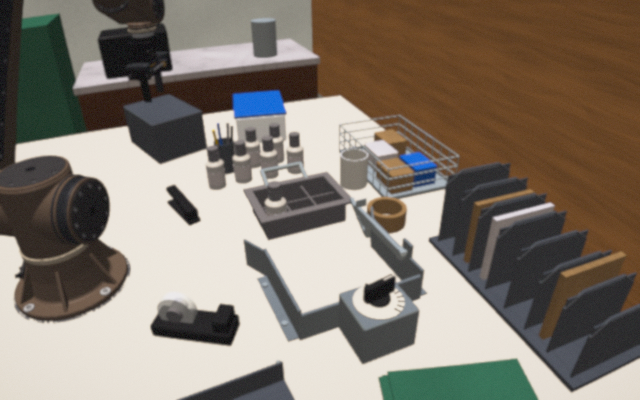

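View pics/top0.png

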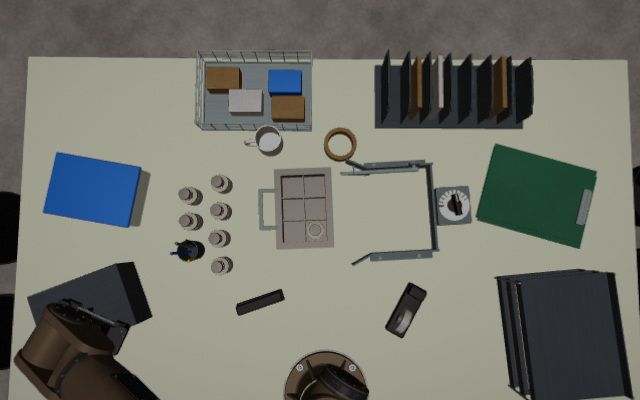

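```bash
cat > h.py <<'E'
import numpy as np, cv2
from cell import state, read_camera
def ray(c,u,v):
    K=c["mtx"];k=c["k1"]
    d=np.array([k,0,0,0.])
    p=cv2.undistortPoints(np.array([[[u,v]]],float),K,d)[0,0]
    T=c["cam_to_world"]; r=T[:3,:3]@np.array([p[0],-p[1],-1.]); return T[:3,3],r
def pl(c,u,v,z):
    o,r=ray(c,u,v); return (o+r*(z-o[2])/r[2]).round(1)
def px(c,P):
    T=c["cam_to_world"]; q=T[:3,:3].T@(np.array(P,float)-T[:3,3]); q=np.array([q[0],-q[1],-q[2]])
    return cv2.projectPoints(q.reshape(1,1,3),np.zeros(3),np.zeros(3),c["mtx"],np.array([c["k1"],0,0,0.]))[0].ravel()
def zoom(c,name,u0,v0,u1,v1,s):
    im=cv2.resize(c["img"][v0:v1,u0:u1],None,fx=s,fy=s,interpolation=cv2.INTER_CUBIC); cv2.imwrite("pics/"+name,im)
E
python3 - <<'E'
from h import *
c=read_camera("top")
zoom(c,"z1.png",165,120,345,280,4.4)
zoom(c,"z2.png",330,120,490,280,3.7)
c=read_camera("side")
zoom(c,"z3.png",190,110,440,310,3)
E
```

```text
(no output)
```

View pics/z1.png

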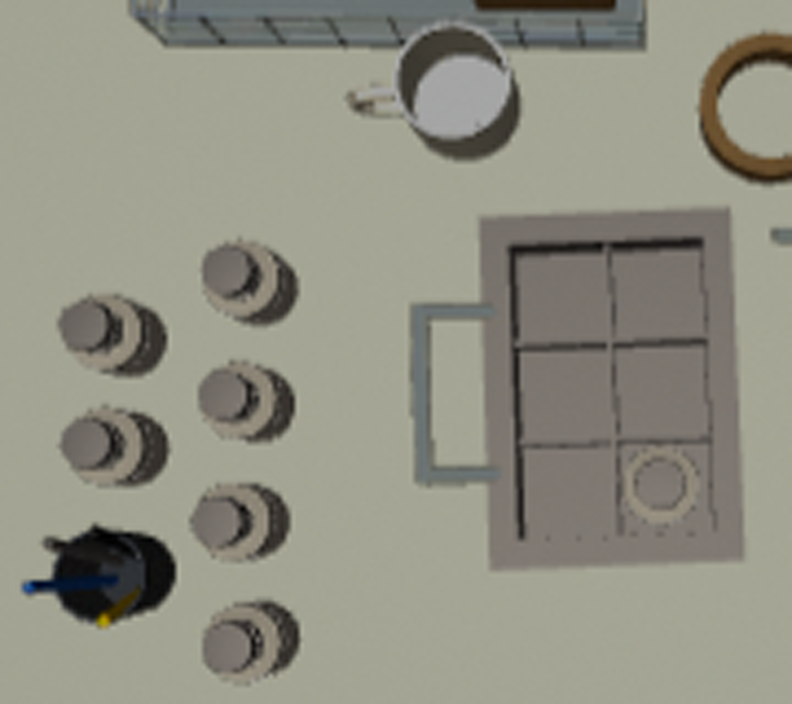

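View pics/z2.png

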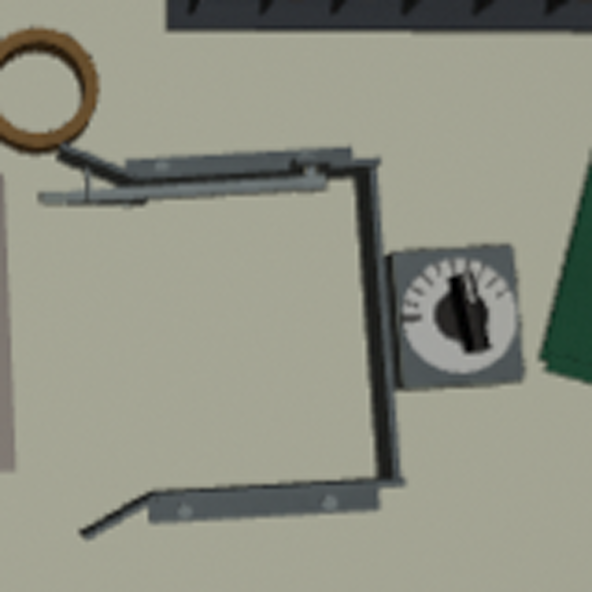

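View pics/z3.png

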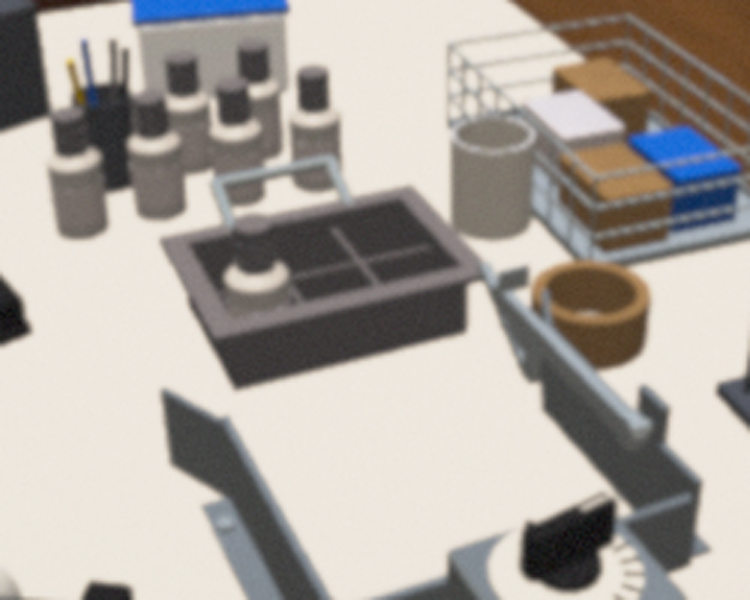

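Run:
```python
from h import *
c=read_camera("top")
f=lambda a,b:(165+a/4.4,120+b/4.4); g=lambda a,b:(330+a/3.7,120+b/3.7)
for q in [(227,270),(87,325),(225,395),(88,443),(218,520),(230,645)]: print("cap",pl(c,*f(*q),125))
print("b3",pl(c,*f(660,484),129),"cup",pl(c,*f(105,565),100))
R=[pl(c,*f(*q),66) for q in [(480,218),(730,208),(745,558),(490,570)]]
R=np.array(R);print(R,R.mean(0))
xd=(R[1]+R[2]-R[0]-R[3]);yd=R[0]+R[1]-R[2]-R[3]
print("tray x ang",np.degrees(np.arctan2(xd[1],xd[0])),"y ang",np.degrees(np.arctan2(yd[1],yd[0])))
# handle
print("handle",pl(c,*f(418,308),91),pl(c,*f(424,480),91))
# dock: cheek ends z=76
print("cheeks", [pl(c,*g(*q),76) for q in [(120,185),(360,170),(152,493),(392,484)]])
print("box",[pl(c,*g(*q),90) for q in [(389,255),(512,245),(524,380),(401,389)]])
print("bar",[pl(c,*g(*q),135) for q in [(460,276),(484,350)]])
s=read_camera("side")
for P in ([0,0,0],):pass
```

```text
cap [622.5 318.  125. ]
cap [585.9 408.  125. ]
cap [540.8 317.3 125. ]
cap [509.2 405.1 125. ]
cap [460.  319.9 125. ]
cap [380.  310.2 125. ]
b3 [484.9  34.5 129. ] cup [430.2 398.3 100. ]
[[665.9 159.   66. ]
 [673.9 -11.1  66. ]
 [436.8 -22.3  66. ]
 [427.7 148.9  66. ]] [551.075  68.625  66.   ]
tray x ang -87.13173382701923 y ang 2.5659249306784964
handle [601.7 197.2  91. ] [487.2 191.3  91. ]
cheeks [array([ 664.9, -104.7,   76. ]), array([ 678.2, -297.5,   76. ]), array([ 418.9, -129.9,   76. ]), array([ 427.4, -319.9,   76. ])]
box [array([ 608.3, -316.7,   90. ]), array([ 616.9, -414.1,   90. ]), array([ 510. , -421.5,   90. ]), array([ 502.2, -324.8,   90. ])]
bar [array([ 587.9, -360.6,  135. ]), array([ 531.2, -378. ,  135. ])]
```

Run:
```python
from h import *
from scipy.spatial.transform import Rotation as Ro
s=state();print(Ro.from_euler("xyz",s["tcp_rot"]).as_matrix().round(3),s["eef_pos"])
```

```text
[[-0.     0.397  0.918]
 [-0.     0.918 -0.397]
 [-1.    -0.    -0.   ]] [247.79948293 573.70884548 214.45839783]
```

>>> move_arm(
  targets=[
    [0.3746,-0.2558,0,0,0,25,0.3],
    [0.3746,-0.2558,0,0,0,25,0.3],
    [0.3746,-0.2558,0,0,0,25,0.3],
    [0.3746,-0.2558,0,0,0,25,0.3],
    [0.3746,-0.2558,0,0,0,25,0.3],
    [0.3746,-0.2558,0,0,0,25,0.3],
    [0.3746,-0.2558,0,0,0,25,0.3],
    [0.3746,-0.2558,0,0,0,25,0.3],
    [0.3746,-0.2558,0,0,0,25,0.3],
    [0.3746,-0.2558,0,0,0,25,0.3],
  ],
)

```text
t: 1.3
eef_pos: [626.0, 314.5, 214.0]
tcp_rot: [-0.864, 1.57, -0.839]
ft_force: [-0.8, -0.2, -1.2]
opening: 0.651
```

```bash
cat >> h.py <<'E'
from scipy.spatial.transform import Rotation as Ro
def pose():
    s=state();R=Ro.from_euler("xyz",s["tcp_rot"]).as_matrix()
    print("t",round(s["t"],2),"pos",s["eef_pos"].round(1),"jaw",np.degrees(np.arctan2(R[1,1],R[0,1])).round(1),"open",round(s["opening"]*95,1),"F",s["ft_force"].round(1))
E
python3 - <<'E'
from h import *
c=read_camera("top"); pose()
zoom(c,"z4.png",165,120,345,280,4.4)
E
```

```text
t 1.35 pos [625.3 315.  213.8] jaw 91.4 open 61.7 F [ 0.3 -0.5  0.2]
```

View pics/z4.png

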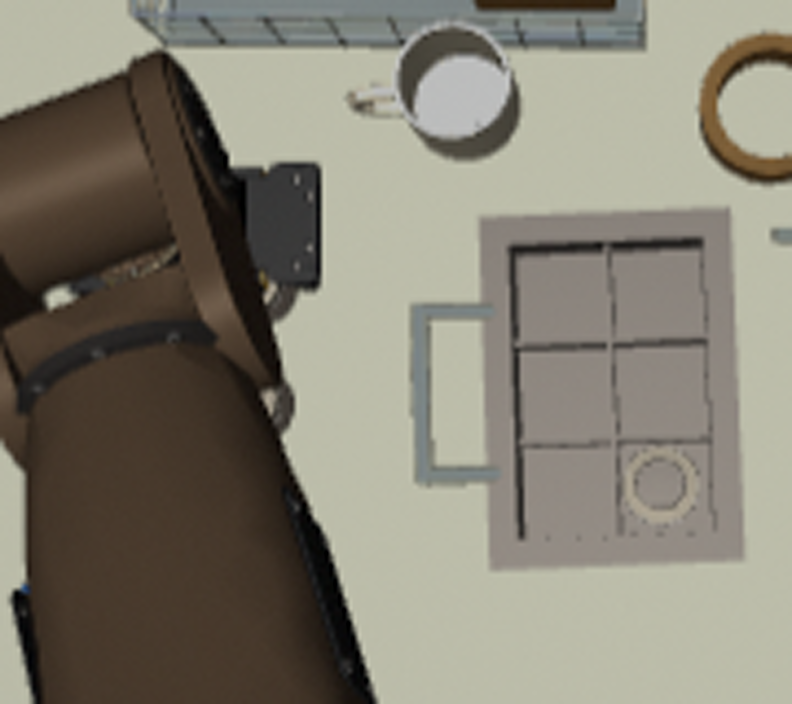

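>>> move_arm(
  targets=[
    [0,0,-0.05,0,0,0,0.3],
    [0,0,-0.1,0,0,0,0.3],
    [0,0,-0.126,0,0,0,0.3],
    [0,0,-0.126,0,0,0,0.3],
    [0,0,-0.126,0,0,0,0.3],
  ],
)

```text
t: 1.85
eef_pos: [622.1, 318.9, 89.6]
tcp_rot: [0.836, 1.57, 0.866]
ft_force: [0.4, -0.9, 0.2]
opening: 0.65
```

Aligned with the cap. Close and lift.

>>> move_arm(
  targets=[
    [0,0,0,0,0,0,-1],
    [0,0,0,0,0,0,-1],
    [0,0,0,0,0,0,-1],
    [0,0,0,0,0,0,-1],
    [0,0,0.04,0,0,0,-1],
    [0,0,0.09,0,0,0,-1],
    [0,0,0.13,0,0,0,-1],
    [0,0,0.15,0,0,0,-1],
  ],
)

```text
t: 2.65
eef_pos: [623.2, 318.2, 243.2]
tcp_rot: [0.367, 1.566, 0.395]
ft_force: [-0.5, 1.2, -1.2]
opening: 0.343
```

Run:
```python
from h import *
c=read_camera("side"); pose()
zoom(c,"z5.png",150,60,400,250,3)
```

```text
t 2.7 pos [623.6 318.4 245.2] jaw 91.6 open 32.8 F [-0.5  0.6  2.6]
```

View pics/z5.png

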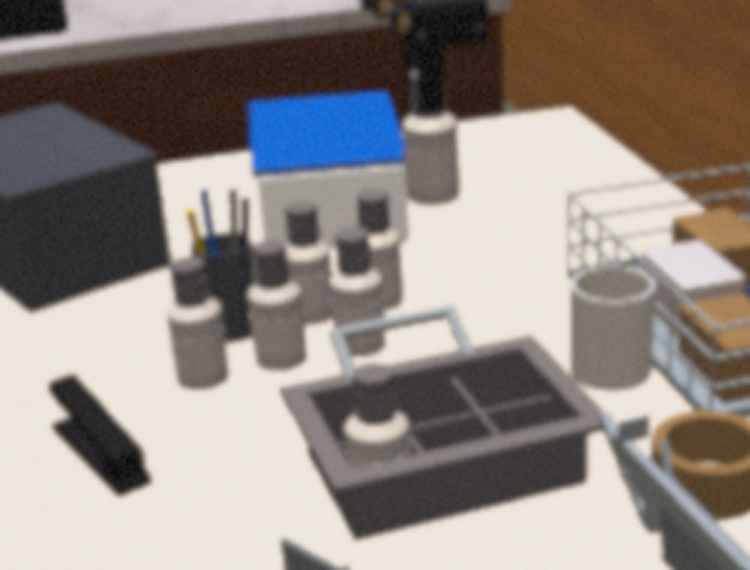

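>>> move_arm(
  targets=[
    [-0.001,-0.05,0,0,0,0,-1],
    [-0.001,-0.1,0,0,0,0,-1],
    [-0.001,-0.15,0,0,0,0,-1],
    [-0.002,-0.2,0,0,0,0,-1],
    [-0.002,-0.24,0,0,0,0,-1],
    [-0.002,-0.27,0,0,0,0,-1],
    [-0.002,-0.28,0,0,0,0,-1],
    [-0.002,-0.28,0,0,0,0,-1],
    [-0.002,-0.28,-0.04,0,0,0,-1],
    [-0.002,-0.28,-0.07,0,0,0,-1],
  ],
)

```text
t: 3.7
eef_pos: [620.1, 39.5, 167.3]
tcp_rot: [0.994, 1.57, 1.023]
ft_force: [0.3, 0.2, -1.2]
opening: 0.34
```

Run:
```python
from h import *
c=read_camera("side"); pose()
zoom(c,"z6.png",200,100,400,250,4)
```

```text
t 3.75 pos [618.1  39.6 162.3] jaw 91.7 open 32.2 F [-0.7  0.8 -5.9]
```

View pics/z6.png

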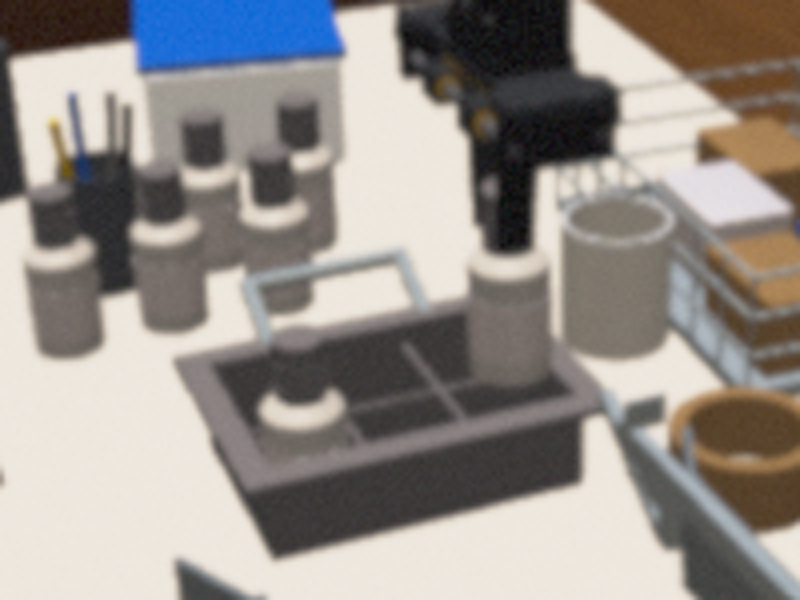

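>>> move_arm(
  targets=[
    [0,0,-0.025,0,0,0,-1],
    [0,0,-0.05,0,0,0,-1],
    [0,0,-0.068,0,0,0,-1],
    [0,0,-0.074,0,0,0,-1],
    [0,0,-0.074,0,0,0,-1],
    [0,0,-0.074,0,0,0,-1],
  ],
)

```text
t: 4.35
eef_pos: [620.8, 39.2, 95.4]
tcp_rot: [0.35, 1.57, 0.379]
ft_force: [0.3, 1.5, 1.9]
opening: 0.342
```

>>> move_arm(
  targets=[
    [0,0,0,0,0,0,0.15],
    [0,0,0,0,0,0,0.15],
    [0,0,0,0,0,0,0.15],
    [0,0,0.04,0,0,0,0.15],
    [0,0,0.09,0,0,0,0.15],
    [0,0,0.14,0,0,0,0.15],
    [-0.02,0.05,0.14,0,0,0,0.3],
    [-0.03,0.1,0.14,0,0,0,0.3],
    [-0.05,0.15,0.14,0,0,0,0.3],
    [-0.06,0.2,0.14,0,0,0,0.3],
  ],
)

```text
t: 5.35
eef_pos: [561.4, 230.2, 235.0]
tcp_rot: [1.065, 1.571, 1.093]
ft_force: [1.3, -0.3, -0.1]
opening: 0.648
```

Run:
```python
from h import *
c=read_camera("top"); pose()
zoom(c,"z7.png",165,120,345,280,4.4)
```

```text
t 5.4 pos [559.7 236.4 235. ] jaw 91.8 open 61.7 F [-3.   4.6 -1.2]
```

View pics/z7.png

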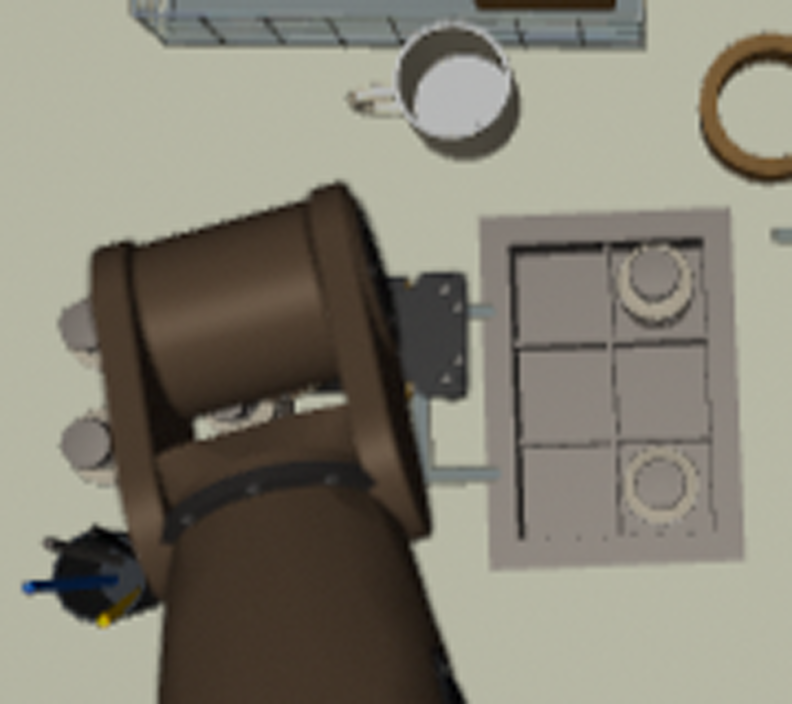

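>>> move_arm(
  targets=[
    [-0.01,0.04,0,0,0,0,0.3],
    [-0.0197,0.0793,0,0,0,0,0.3],
    [-0.0197,0.0793,0,0,0,0,0.3],
    [-0.0197,0.0793,-0.05,0,0,0,0.3],
  ],
)

```text
t: 5.8
eef_pos: [545.0, 310.0, 189.4]
tcp_rot: [0.374, 1.56, 0.404]
ft_force: [0.8, 0.4, -1.2]
opening: 0.652
```

```bash
cat >> h.py <<'E'
B={'A':(622.5,318),'B':(585.9,408),'C':(540.8,317.3),'D':(509.2,405.1),'E':(460,319.9),'F':(380,310.2)}
def chk(name,u0=150,v0=60,u1=400,v1=250,s=3,skip=''):
    c=read_camera("side"); pose(); im=c["img"]
    im=cv2.resize(im[v0:v1,u0:u1],None,fx=s,fy=s,interpolation=cv2.INTER_CUBIC)
    for k,(x,y) in B.items():
        if k in skip: continue
        p=px(c,[x,y,125]); q=px(c,[x,y,0])
        for w in(p,q): cv2.circle(im,tuple(int(v) for v in ((w-[u0,v0])*s)),4,(0,0,255),-1)
    cv2.imwrite("pics/"+name,im)
E
python3 -c "
from h import *
chk('z8.png',skip='A')"
```

```text
t 5.85 pos [541.  307.4 178. ] jaw 91.7 open 61.8 F [-1.  -1.5 -7.4]
```

View pics/z8.png

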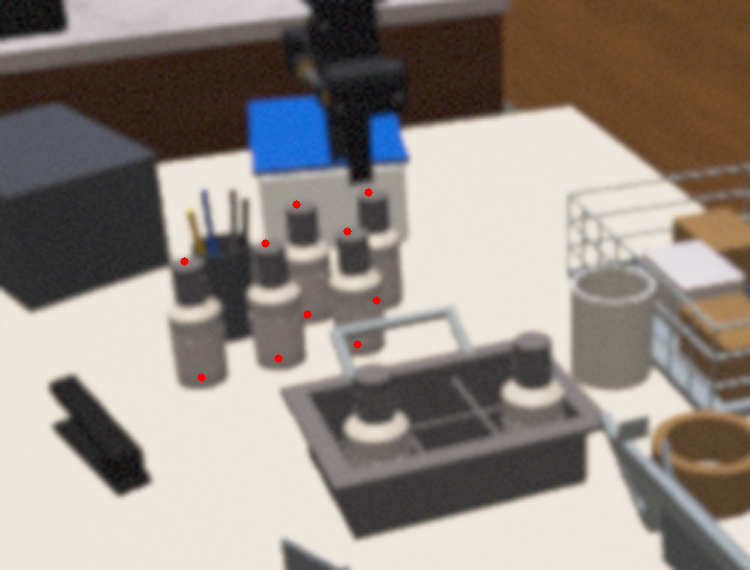

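>>> move_arm(
  targets=[
    [0,0,0,0,0,0,0.3],
    [0,0,-0.05,0,0,0,0.3],
    [0,0,-0.096,0,0,0,0.3],
    [0,0,-0.096,0,0,0,0.3],
    [0,0,-0.096,0,0,0,0.3],
  ],
)

```text
t: 6.35
eef_pos: [543.9, 307.9, 90.6]
tcp_rot: [0.462, 1.57, 0.49]
ft_force: [0.5, -0.1, 0.4]
opening: 0.647
```

>>> move_arm(
  targets=[
    [0,0,0,0,0,0,-1],
    [0,0,0,0,0,0,-1],
    [0,0,0,0,0,0,-1],
    [0,0,0,0,0,0,-1],
    [0,0,0.04,0,0,0,-1],
    [0,0,0.09,0,0,0,-1],
    [0,0,0.13,0,0,0,-1],
    [0,0,0.15,0,0,0,-1],
    [0,0,0.15,0,0,0,-1],
  ],
)

```text
t: 7.25
eef_pos: [543.6, 308.4, 242.0]
tcp_rot: [0.391, 1.565, 0.42]
ft_force: [0.6, -0.7, -1.6]
opening: 0.344
```

```bash
python3 -c "
from h import *
chk('z9.png',skip='AC')"
```

```text
t 7.3 pos [542.9 308.1 239.6] jaw 91.6 open 32.3 F [-0.  -0.5 -1.6]
```

View pics/z9.png

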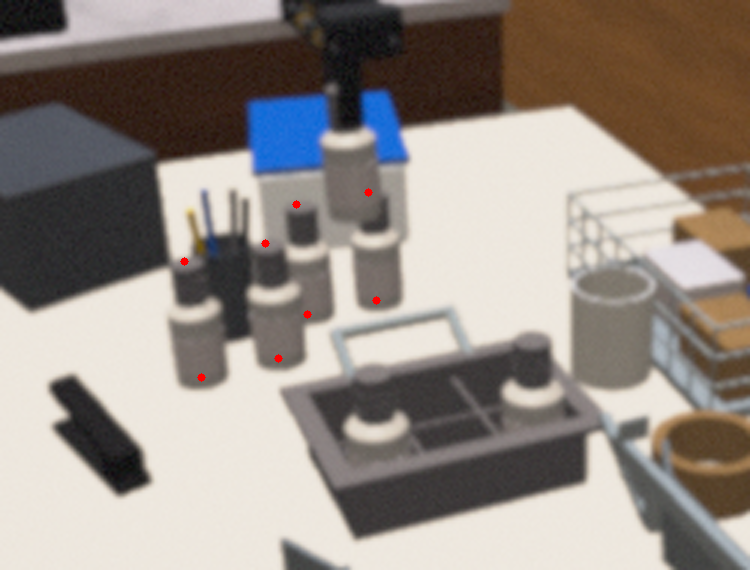

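>>> move_arm(
  targets=[
    [0.002,-0.05,0,0,0,0,-1],
    [0.004,-0.1,0,0,0,0,-1],
    [0.007,-0.15,0,0,0,0,-1],
    [0.01,-0.2,0,0,0,0,-1],
    [0.012,-0.25,0,0,0,0,-1],
    [0.012,-0.273,0,0,0,0,-1],
    [0.012,-0.273,0,0,0,0,-1],
    [0.012,-0.273,0,0,0,0,-1],
    [0.012,-0.273,-0.04,0,0,0,-1],
    [0.012,-0.273,-0.06,0,0,0,-1],
  ],
)

```text
t: 8.3
eef_pos: [553.7, 36.5, 176.0]
tcp_rot: [2.946, 1.568, 2.976]
ft_force: [-1.1, 0.4, -0.6]
opening: 0.342
```

Run:
```python
from h import *
c=read_camera("side"); pose()
zoom(c,"z10.png",200,100,400,250,4)
```

```text
t 8.35 pos [552.7  36.6 173.6] jaw 91.7 open 32.5 F [-1.2 -0.1 -4. ]
```

View pics/z10.png

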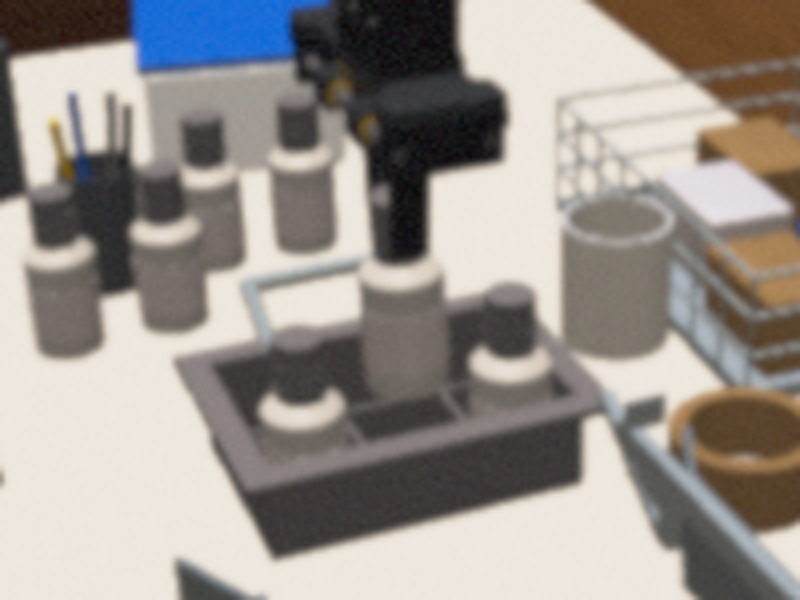

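>>> move_arm(
  targets=[
    [0,0,-0.025,0,0,0,-1],
    [0,0,-0.05,0,0,0,-1],
    [0,0,-0.075,0,0,0,-1],
    [0,0,-0.082,0,0,0,-1],
    [0,0,-0.082,0,0,0,-1],
    [0,0,-0.082,0,0,0,-1],
  ],
)

```text
t: 8.95
eef_pos: [555.0, 35.9, 97.0]
tcp_rot: [1.876, 1.571, 1.906]
ft_force: [-0.5, 0.2, -1.3]
opening: 0.342
```

>>> move_arm(
  targets=[
    [0,0,-0.002,0,0,0,-1],
    [0,0,-0.002,0,0,0,0.15],
    [0,0,-0.002,0,0,0,0.15],
    [0,0,-0.002,0,0,0,0.15],
    [0,0,0.04,0,0,0,0.15],
    [0,0,0.09,0,0,0,0.15],
    [0,0,0.14,0,0,0,0.15],
    [0,0,0.14,0,0,0,0.15],
  ],
)

```text
t: 9.75
eef_pos: [556.9, 35.0, 242.9]
tcp_rot: [-0.075, 1.561, -0.046]
ft_force: [0.8, -0.5, -0.5]
opening: 0.573
```

Run:
```python
from h import *
c=read_camera("top"); pose()
zoom(c,"z11.png",165,120,345,280,4.4)
```

```text
t 9.8 pos [555.7  35.1 239.6] jaw 91.6 open 54.4 F [ 0.4 -0.1 -0.3]
```

View pics/z11.png

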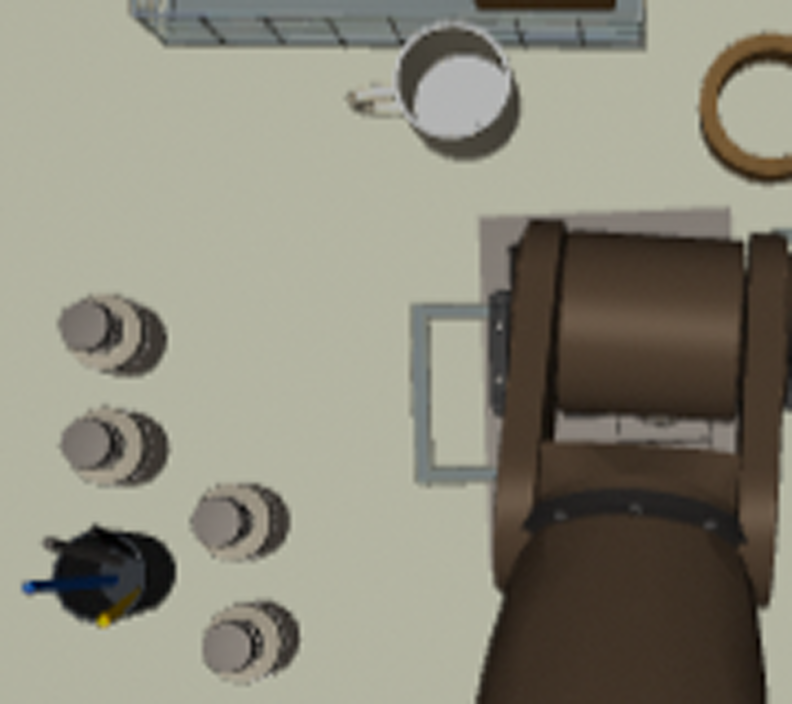

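>>> move_arm(
  targets=[
    [-0.016,0.047,0,0,0,0,0.3],
    [-0.032,0.094,0,0,0,0,0.3],
    [-0.048,0.141,0,0,0,0,0.3],
    [-0.064,0.188,0,0,0,0,0.3],
    [-0.08,0.235,0,0,0,0,0.3],
    [-0.096,0.285,0,0,0,0,0.3],
    [-0.096,0.285,0,0,0,0,0.3],
    [-0.096,0.285,0,0,0,0,0.3],
    [-0.096,0.285,-0.05,0,0,0,0.3],
    [-0.096,0.285,-0.07,0,0,0,0.3],
  ],
)

```text
t: 10.8
eef_pos: [458.0, 318.0, 163.2]
tcp_rot: [-2.645, 1.567, -2.618]
ft_force: [-0.9, -0.1, 0.5]
opening: 0.65
```

```bash
python3 -c "
from h import *
chk('z12.png',skip='AC')"
```

```text
t 10.85 pos [457.4 317.5 161.2] jaw 91.5 open 61.8 F [-0.4 -1.  -3.1]
```

View pics/z12.png

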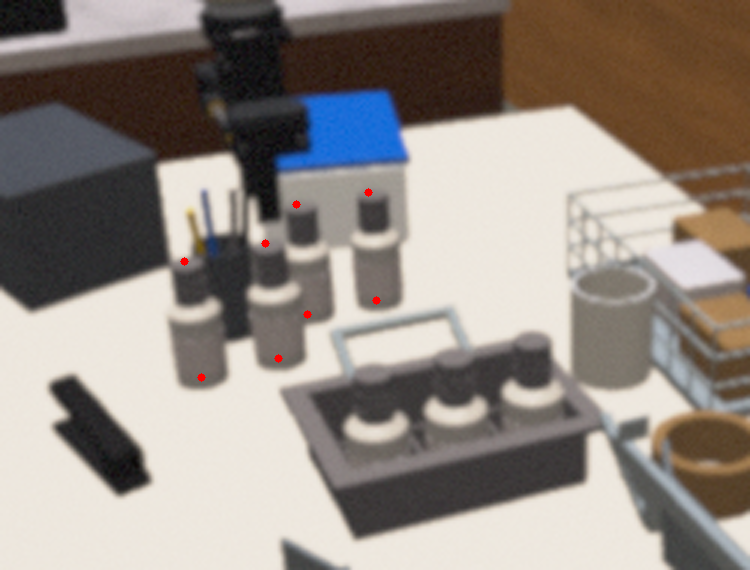

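>>> move_arm(
  targets=[
    [0,0,-0.04,0,0,0,0.3],
    [0,0,-0.079,0,0,0,0.3],
    [0,0,-0.079,0,0,0,0.3],
    [0,0,-0.079,0,0,0,0.3],
  ],
)

```text
t: 11.25
eef_pos: [459.4, 319.3, 88.3]
tcp_rot: [-2.703, 1.57, -2.676]
ft_force: [-0.0, -0.2, 0.2]
opening: 0.653
```

>>> move_arm(
  targets=[
    [0,0,0,0,0,0,-1],
    [0,0,0,0,0,0,-1],
    [0,0,0,0,0,0,-1],
    [0,0,0,0,0,0,-1],
    [0,0,0.04,0,0,0,-1],
    [0,0,0.09,0,0,0,-1],
    [0,0,0.13,0,0,0,-1],
    [0,0,0.15,0,0,0,-1],
    [0,0,0.15,0,0,0,-1],
  ],
)

```text
t: 12.15
eef_pos: [459.5, 320.5, 240.7]
tcp_rot: [0.48, 1.565, 0.509]
ft_force: [0.1, -0.4, -0.7]
opening: 0.34
```

```bash
python3 -c "
from h import *
chk('z13.png',skip='ACE')"
```

```text
t 12.2 pos [458.9 320.2 238.5] jaw 91.6 open 32.7 F [-0.1 -0.4 -2.4]
```

View pics/z13.png

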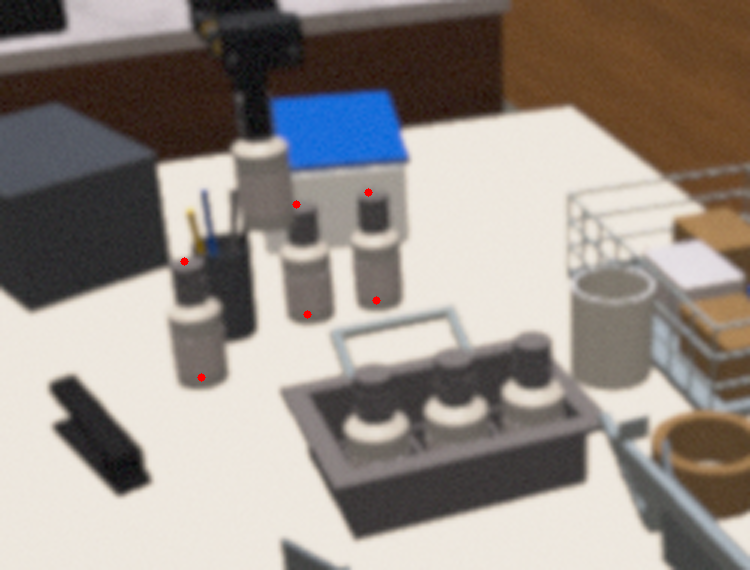

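>>> move_arm(
  targets=[
    [0.005,-0.05,0,0,0,0,-1],
    [0.01,-0.1,0,0,0,0,-1],
    [0.015,-0.15,0,0,0,0,-1],
    [0.02,-0.2,0,0,0,0,-1],
    [0.022,-0.22,0,0,0,0,-1],
    [0.022,-0.22,0,0,0,0,-1],
    [0.022,-0.22,0,0,0,0,-1],
    [0.022,-0.22,-0.04,0,0,0,-1],
    [0.022,-0.22,-0.06,0,0,0,-1],
    [0.022,-0.22,-0.06,0,0,0,-1],
  ],
)

```text
t: 13.2
eef_pos: [479.2, 101.2, 175.0]
tcp_rot: [3.14, 1.565, -3.113]
ft_force: [-0.2, 0.0, -0.5]
opening: 0.344
```

Run:
```python
from h import *
c=read_camera("side"); pose()
zoom(c,"z14.png",200,100,400,250,4)
```

```text
t 13.25 pos [480.1 101.1 176.6] jaw 91.7 open 32.6 F [ 0.2  0.  -1.3]
```

View pics/z14.png

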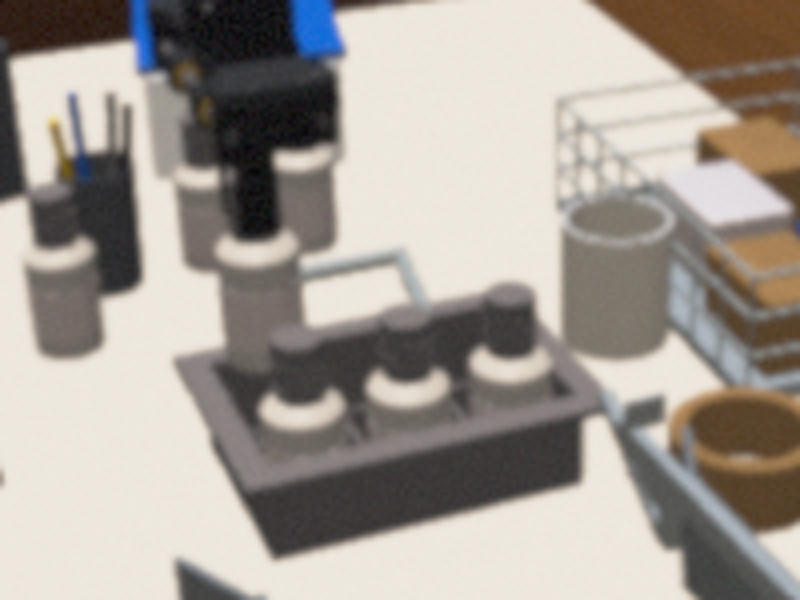

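>>> move_arm(
  targets=[
    [0,0,-0.025,0,0,0,-1],
    [0,0,-0.05,0,0,0,-1],
    [0,0,-0.075,0,0,0,-1],
    [0,0,-0.084,0,0,0,-1],
    [0,0,-0.084,0,0,0,-1],
    [0,0,-0.084,0,0,0,-1],
  ],
)

```text
t: 13.85
eef_pos: [481.4, 100.6, 94.6]
tcp_rot: [0.13, 1.57, 0.159]
ft_force: [0.1, -0.7, -1.0]
opening: 0.342
```

>>> move_arm(
  targets=[
    [0,0,-0.001,0,0,0,0.15],
    [0,0,-0.001,0,0,0,0.15],
    [0,0,-0.001,0,0,0,0.15],
    [0,0,0.04,0,0,0,0.15],
    [0,0,0.09,0,0,0,0.15],
    [0,0,0.14,0,0,0,0.15],
    [0,0,0.14,0,0,0,0.15],
  ],
)

```text
t: 14.55
eef_pos: [482.9, 100.2, 239.6]
tcp_rot: [0.049, 1.561, 0.078]
ft_force: [0.6, -1.2, -0.5]
opening: 0.576
```

Run:
```python
from h import *
c=read_camera("top"); pose()
zoom(c,"z15.png",165,120,345,280,4.4)
```

```text
t 14.6 pos [481.8 100.1 236.6] jaw 91.6 open 54.6 F [-0.5 -0.  -0.9]
```

View pics/z15.png

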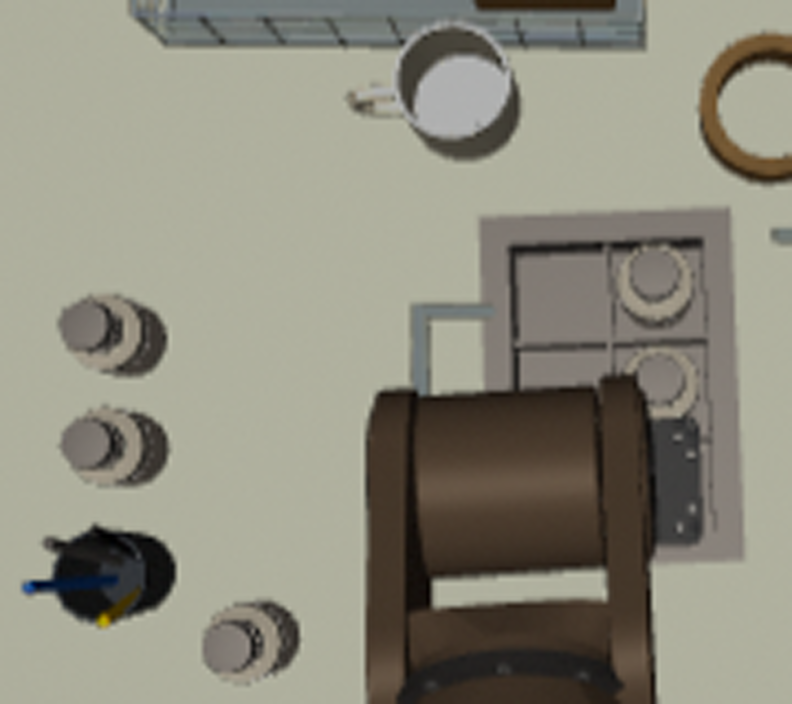

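>>> move_arm(
  targets=[
    [0.015,0.044,0,0,0,0,0.3],
    [0.03,0.088,0,0,0,0,0.3],
    [0.045,0.132,0,0,0,0,0.3],
    [0.06,0.176,0,0,0,0,0.3],
    [0.075,0.22,0,0,0,0,0.3],
    [0.09,0.264,0,0,0,0,0.3],
    [0.104,0.308,0,0,0,0,0.3],
    [0.104,0.308,0,0,0,0,0.3],
    [0.104,0.308,0,0,0,0,0.3],
    [0.104,0.308,-0.05,0,0,0,0.3],
  ],
)

```text
t: 15.6
eef_pos: [586.8, 408.5, 188.4]
tcp_rot: [0.475, 1.561, 0.503]
ft_force: [1.2, -0.0, -1.0]
opening: 0.65
```

```bash
python3 -c "
from h import *
chk('z16.png',skip='ACE')"
```

```text
t 15.65 pos [582.9 405.8 175.9] jaw 91.6 open 61.7 F [-0.7 -0.4 -7.1]
```

View pics/z16.png

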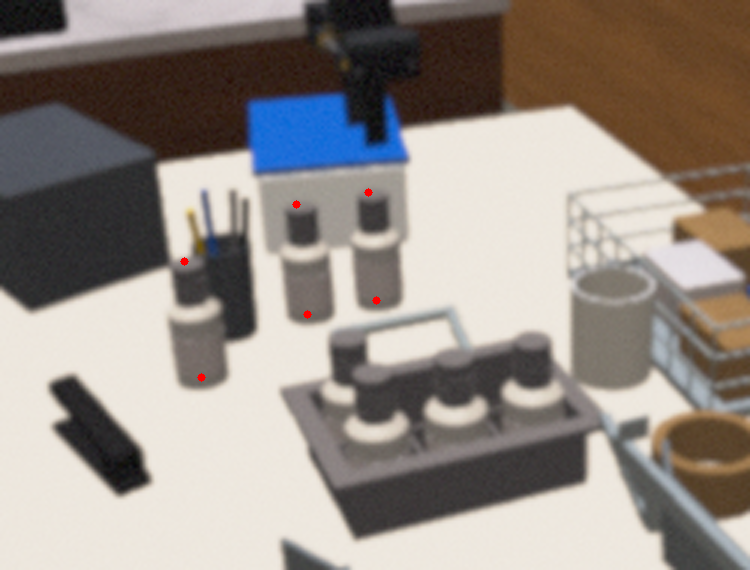

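cmd z about 185; go down 96.

>>> move_arm(
  targets=[
    [0,0,-0.04,0,0,0,0.3],
    [0,0,-0.08,0,0,0,0.3],
    [0,0,-0.096,0,0,0,0.3],
    [0,0,-0.096,0,0,0,0.3],
    [0,0,-0.096,0,0,0,0.3],
  ],
)

```text
t: 16.15
eef_pos: [585.5, 407.9, 89.3]
tcp_rot: [0.505, 1.569, 0.533]
ft_force: [0.1, 0.1, 1.0]
opening: 0.651
```

>>> move_arm(
  targets=[
    [0,0,0,0,0,0,-1],
    [0,0,0,0,0,0,-1],
    [0,0,0,0,0,0,-1],
    [0,0,0,0,0,0,-1],
    [0,0,0.04,0,0,0,-1],
    [0,0,0.09,0,0,0,-1],
    [0,0,0.13,0,0,0,-1],
    [0,0,0.15,0,0,0,-1],
    [0,0,0.15,0,0,0,-1],
  ],
)

```text
t: 17.05
eef_pos: [585.6, 408.5, 241.2]
tcp_rot: [0.504, 1.565, 0.533]
ft_force: [0.2, -0.2, -1.7]
opening: 0.342
```

```bash
python3 -c "
from h import *
chk('z17.png',skip='ACEB')"
```

```text
t 17.1 pos [584.9 408.1 238.5] jaw 91.6 open 32.7 F [-0.6 -0.  -1.6]
```

View pics/z17.png

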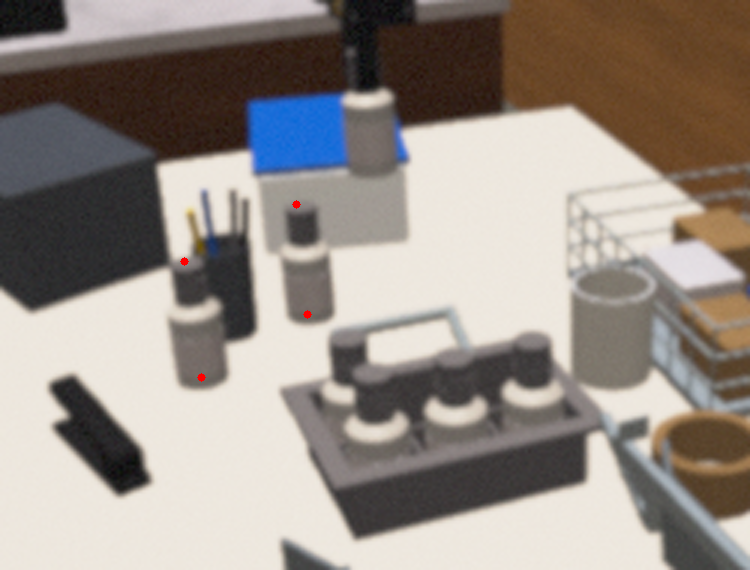

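>>> move_arm(
  targets=[
    [0.005,-0.048,0,0,0,0,-1],
    [0.01,-0.096,0,0,0,0,-1],
    [0.015,-0.144,0,0,0,0,-1],
    [0.02,-0.192,0,0,0,0,-1],
    [0.026,-0.24,0,0,0,0,-1],
    [0.032,-0.285,0,0,0,0,-1],
    [0.032,-0.302,0,0,0,0,-1],
    [0.032,-0.302,0,0,0,0,-1],
    [0.032,-0.302,-0.03,0,0,0,-1],
    [0.032,-0.302,-0.06,0,0,0,-1],
  ],
)

```text
t: 18.1
eef_pos: [616.5, 107.4, 176.4]
tcp_rot: [0.963, 1.57, 0.992]
ft_force: [-0.0, 0.1, -0.7]
opening: 0.342
```

Run:
```python
from h import *
c=read_camera("side"); pose()
zoom(c,"z18.png",200,100,400,250,4)
```

```text
t 18.15 pos [614.3 107.4 171. ] jaw 91.7 open 32.5 F [-2.   0.5 -5.4]
```

View pics/z18.png

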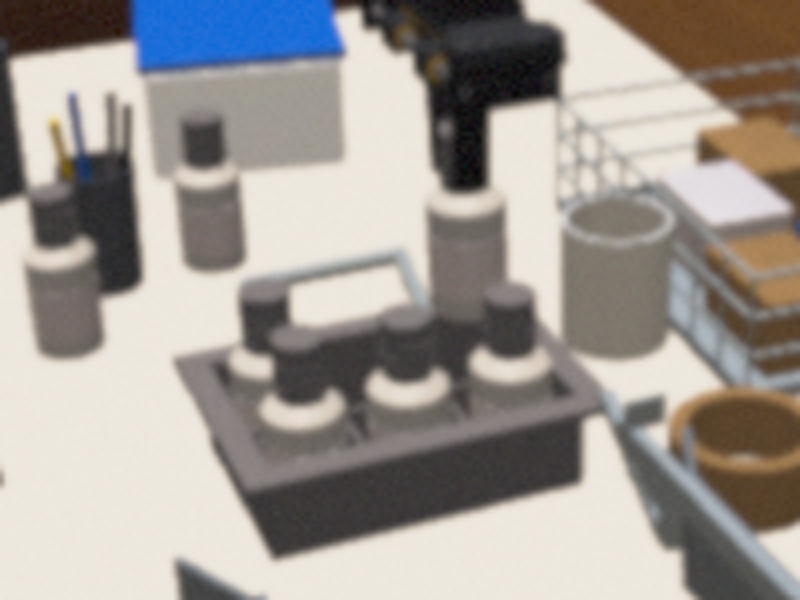

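>>> move_arm(
  targets=[
    [0,0,-0.025,0,0,0,-1],
    [0,0,-0.05,0,0,0,-1],
    [0,0,-0.075,0,0,0,-1],
    [0,0,-0.083,0,0,0,-1],
    [0,0,-0.083,0,0,0,-1],
    [0,0,-0.083,0,0,0,-1],
  ],
)

```text
t: 18.75
eef_pos: [616.8, 107.0, 95.0]
tcp_rot: [2.279, 1.571, 2.309]
ft_force: [0.2, -0.5, -0.7]
opening: 0.339
```

>>> move_arm(
  targets=[
    [0,0,-0.001,0,0,0,0.15],
    [0,0,-0.001,0,0,0,0.15],
    [0,0,-0.001,0,0,0,0.15],
    [0,0,0.04,0,0,0,0.15],
    [0,0,0.09,0,0,0,0.15],
    [0,0,0.14,0,0,0,0.15],
    [0,0,0.14,0,0,0,0.15],
  ],
)

```text
t: 19.45
eef_pos: [619.0, 106.2, 241.8]
tcp_rot: [0.044, 1.56, 0.072]
ft_force: [0.2, -0.0, 0.1]
opening: 0.573
```

Run:
```python
from h import *
c=read_camera("top"); pose()
zoom(c,"z19.png",165,120,345,280,4.4)
```

```text
t 19.5 pos [617.8 106.1 238.3] jaw 91.6 open 54.7 F [-0.5  0.1 -0.4]
```

View pics/z19.png

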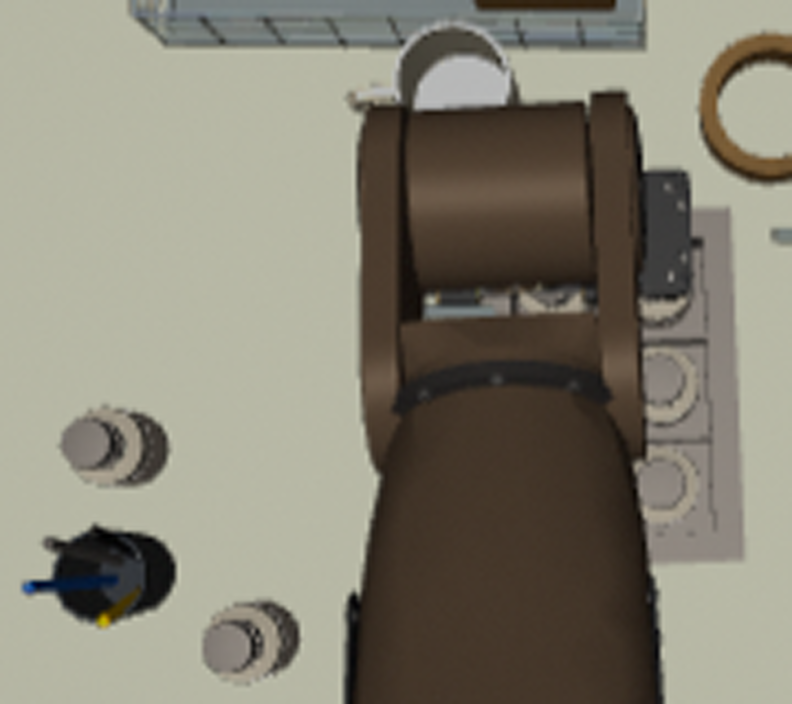

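>>> move_arm(
  targets=[
    [-0.034,0.029,0,0,0,0,0.3],
    [-0.068,0.058,0,0,0,0,0.3],
    [-0.102,0.087,0,0,0,0,0.3],
    [-0.136,0.117,0,0,0,0,0.3],
    [-0.17,0.146,0,0,0,0,0.3],
    [-0.204,0.175,0,0,0,0,0.3],
    [-0.2376,0.204,0,0,0,0,0.3],
    [-0.2376,0.204,0,0,0,0,0.3],
    [-0.2376,0.204,0,0,0,0,0.3],
    [-0.2376,0.204,-0.05,0,0,0,0.3],
  ],
)

```text
t: 20.5
eef_pos: [382.2, 311.1, 187.7]
tcp_rot: [0.508, 1.561, 0.537]
ft_force: [3.0, 0.8, -1.3]
opening: 0.654
```

```bash
python3 -c "
from h import *
chk('z20.png',skip='ACEB')"
```

```text
t 20.55 pos [378.5 308.4 178.3] jaw 91.6 open 61.5 F [-1.7 -1.2 -8.2]
```

View pics/z20.png

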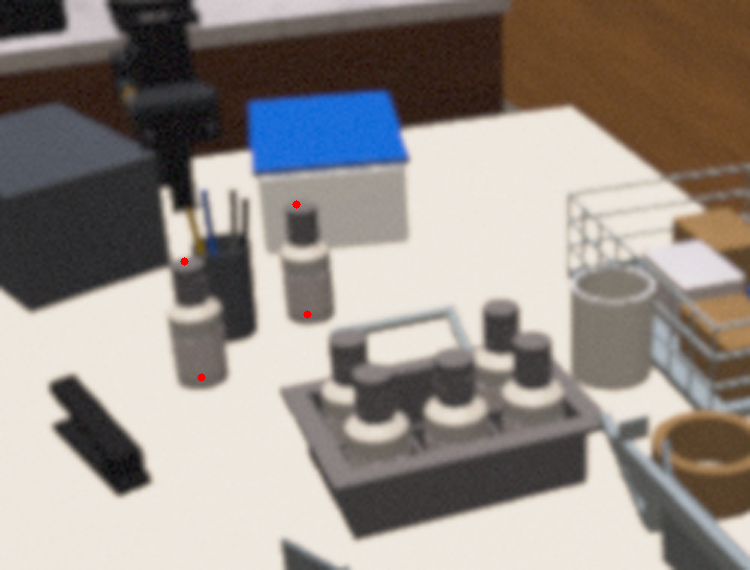

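>>> move_arm(
  targets=[
    [0,0,-0.04,0,0,0,0.3],
    [0,0,-0.08,0,0,0,0.3],
    [0,0,-0.096,0,0,0,0.3],
    [0,0,-0.096,0,0,0,0.3],
    [0,0,-0.096,0,0,0,0.3],
  ],
)

```text
t: 21.05
eef_pos: [380.0, 309.6, 89.0]
tcp_rot: [-2.652, 1.57, -2.625]
ft_force: [-0.5, 0.4, 1.8]
opening: 0.652
```

>>> move_arm(
  targets=[
    [0,0,0,0,0,0,-1],
    [0,0,0,0,0,0,-1],
    [0,0,0,0,0,0,-1],
    [0,0,0,0,0,0,-1],
    [0,0,0.04,0,0,0,-1],
    [0,0,0.09,0,0,0,-1],
    [0,0,0.13,0,0,0,-1],
    [0,0,0.15,0,0,0,-1],
    [0,0,0.15,0,0,0,-1],
  ],
)

```text
t: 21.95
eef_pos: [379.9, 310.6, 241.5]
tcp_rot: [0.531, 1.565, 0.56]
ft_force: [0.2, -0.5, -1.9]
opening: 0.342
```

```bash
python3 -c "
from h import *
chk('z21.png',skip='ACEBF')"
```

```text
t 22.0 pos [379.3 310.2 239.5] jaw 91.6 open 32.3 F [-0.6 -0.9 -1.2]
```

View pics/z21.png

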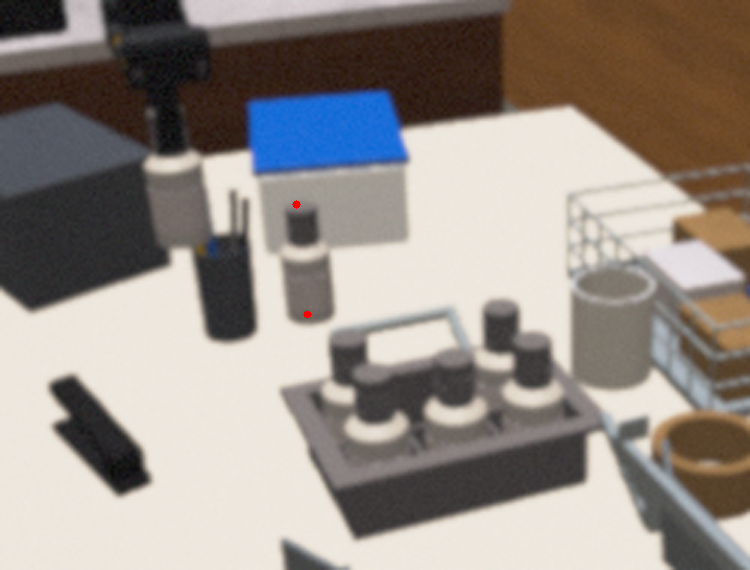

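>>> move_arm(
  targets=[
    [0.03,-0.037,0,0,0,0,-1],
    [0.06,-0.073,0,0,0,0,-1],
    [0.09,-0.11,0,0,0,0,-1],
    [0.12,-0.146,0,0,0,0,-1],
    [0.15,-0.183,0,0,0,0,-1],
    [0.1695,-0.207,0,0,0,0,-1],
    [0.1695,-0.207,0,0,0,0,-1],
    [0.1695,-0.207,0,0,0,0,-1],
    [0.1695,-0.207,-0.03,0,0,0,-1],
    [0.1695,-0.207,-0.06,0,0,0,-1],
  ],
)

```text
t: 23.0
eef_pos: [547.9, 104.0, 177.7]
tcp_rot: [0.48, 1.57, 0.51]
ft_force: [0.1, 1.2, -1.5]
opening: 0.344
```

Run:
```python
from h import *
c=read_camera("side"); pose()
zoom(c,"z22.png",200,100,400,250,4)
```

```text
t 23.05 pos [545.8 103.9 172.8] jaw 91.7 open 32.6 F [-3.1 -0.1 -6.3]
```

View pics/z22.png

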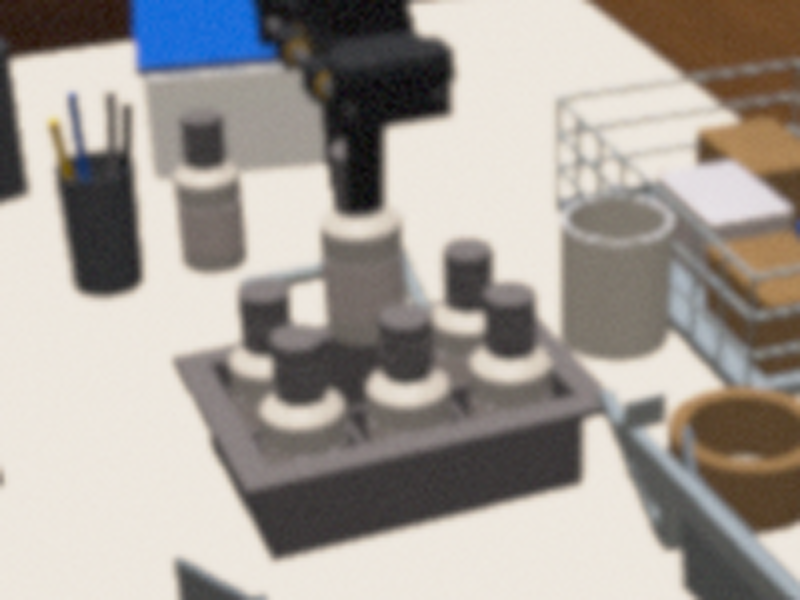

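>>> move_arm(
  targets=[
    [0,0,-0.025,0,0,0,-1],
    [0,0,-0.05,0,0,0,-1],
    [0,0,-0.075,0,0,0,-1],
    [0,0,-0.084,0,0,0,-1],
    [0,0,-0.084,0,0,0,-1],
    [0,0,-0.084,0,0,0,-1],
  ],
)

```text
t: 23.65
eef_pos: [548.4, 103.7, 95.0]
tcp_rot: [2.93, 1.57, 2.96]
ft_force: [-0.0, -0.4, -0.7]
opening: 0.347
```

>>> move_arm(
  targets=[
    [0,0,-0.001,0,0,0,0.15],
    [0,0,-0.001,0,0,0,0.15],
    [0,0,-0.001,0,0,0,0.15],
    [0,0,0.04,0,0,0,0.15],
    [0,0,0.09,0,0,0,0.15],
    [0,0,0.14,0,0,0,0.15],
    [0,0.05,0.14,0,0,0,0.15],
    [0,0.1,0.14,0,0,0,0],
    [0,0.15,0.14,0,0,0,0],
    [0,0.2,0.14,0,0,0,0],
  ],
)

```text
t: 24.65
eef_pos: [548.4, 304.9, 235.1]
tcp_rot: [0.436, 1.57, 0.464]
ft_force: [0.5, -1.0, 0.6]
opening: 0.504
```

Run:
```python
from h import *
c=read_camera("top"); pose()
zoom(c,"z23.png",165,120,345,280,4.4)
s=read_camera("side")
zoom(s,"z24.png",200,100,400,250,4)
```

```text
t 24.7 pos [547.8 311.1 234.7] jaw 91.8 open 47.8 F [-4.4  2.  -1.7]
```

View pics/z23.png

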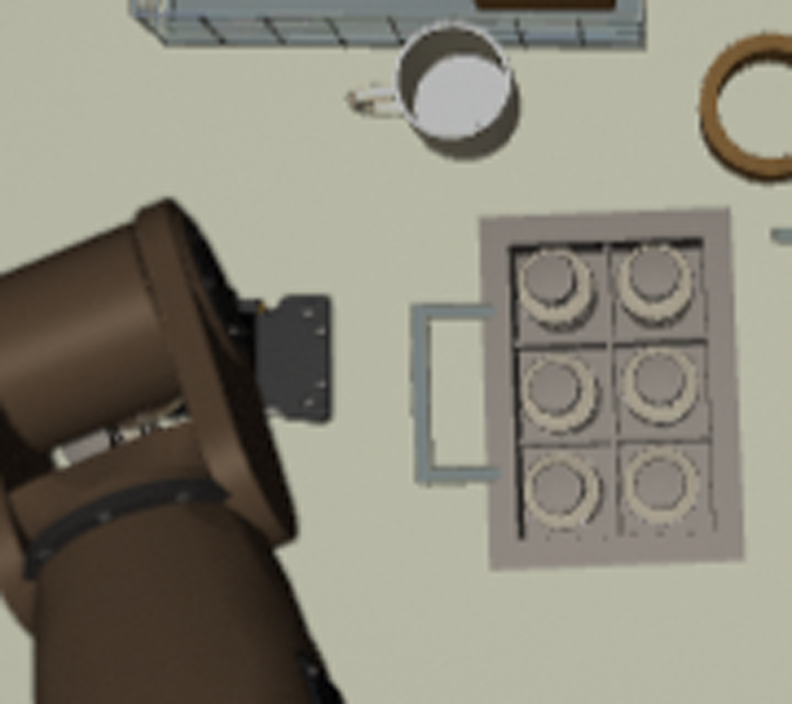

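View pics/z24.png

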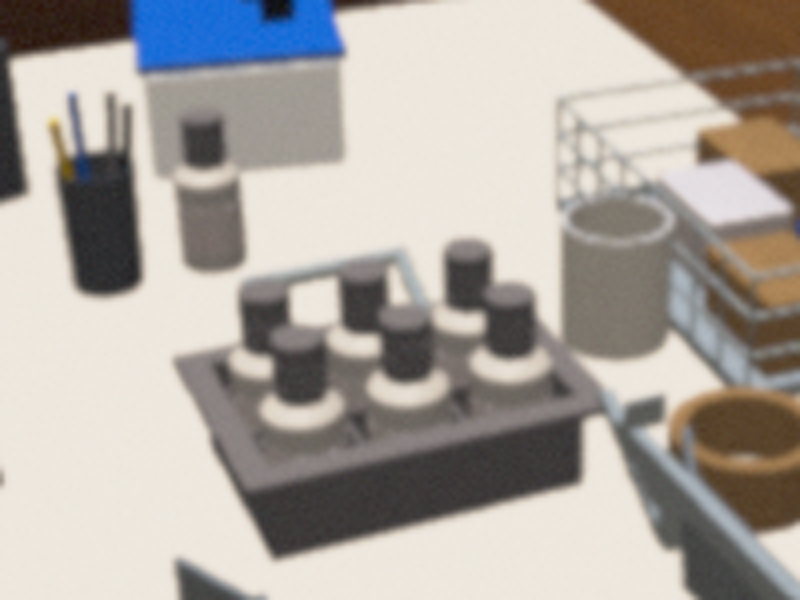

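Run:
```python
from h import *
c=read_camera("top")
im=c["img"][140:280,235:490]
im=cv2.resize(im,None,fx=3,fy=3,interpolation=cv2.INTER_CUBIC)
g=cv2.cvtColor(im,cv2.COLOR_BGR2GRAY)
L=cv2.createLineSegmentDetector().detect(g)[0][:,0]
k=0
for l in L:
    if np.hypot(l[0]-l[2],l[1]-l[3])<70: continue
    a=pl(c,235+l[0]/3,140+l[1]/3,76);b=pl(c,235+l[2]/3,140+l[3]/3,76)
    d=b-a
    print(k,a[:2],b[:2],"ang",np.degrees(np.arctan2(d[1],d[0])).round(2))
    cv2.line(im,tuple(int(v) for v in l[:2]),tuple(int(v) for v in l[2:]),(0,0,255),1);cv2.putText(im,str(k),(int((l[0]+l[2])/2),int((l[1]+l[3])/2)),0,.5,(255,0,0),1);k+=1
cv2.imwrite("pics/l1.png",im)
```

```text
0 [608.3 262.5] [525.5 260. ] ang -178.27
1 [389.3 -71.6] [ 423.7 -132. ] ang -60.34
2 [ 421.6 -129.6] [ 433.  -304.4] ang -86.27
3 [ 431.5 -307.9] [ 672.7 -292.3] ang 3.7
4 [ 648.6 -122.8] [647.4 -43.6] ang 90.87
5 [647.4 136. ] [653.1   8.3] ang -87.44
6 [ 525.9 -436.2] [ 696.7 -483.2] ang -15.39
7 [449.2 130.5] [645.3 139.3] ang 2.57
8 [ 507.9 -422.7] [ 500.7 -321.3] ang 94.06
9 [ 670.3 -309.5] [ 598.4 -312.2] ang -177.85
10 [ 686.1 -109.4] [ 697.6 -289.2] ang -86.34
11 [592.6 190.3] [514.9 189. ] ang -179.04
12 [ 661.1 -270.1] [ 652.7 -130.2] ang 93.44
13 [ 407.1 -308.9] [ 395.4 -128.3] ang 93.71
14 [ 673.1 -254.1] [ 663.1 -102.9] ang 93.78
15 [530.8 203.6] [606.2 205.3] ang 1.29
16 [ 602.2 -309.5] [ 510.7 -315.4] ang -176.31
17 [673.6 -10.9] [436.8 -21.7] ang -177.39
18 [501.6 152.5] [592.9 156.3] ang 2.38
19 [ 674.1 -167.4] [ 678.6 -238.1] ang -86.36
20 [ 504.9 -322.4] [ 607.1 -316. ] ang 3.58
21 [665.7 159.6] [673.5  -8.9] ang -87.35
22 [542.  -0.] [ 4.708e+02 -4.000e-01] ang -179.68
23 [435.6 -20.9] [427.8 147.8] ang 92.65
```

View pics/l1.png

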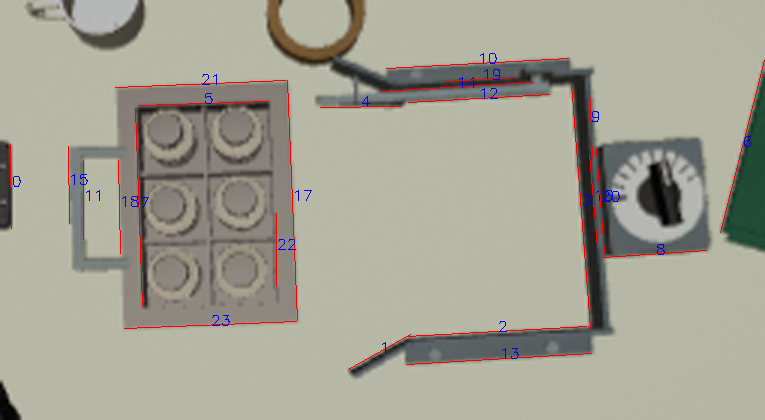

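>>> move_arm(
  targets=[
    [-0.003,-0.04,0,0,0,1,-0.3],
    [-0.003,-0.08,0,0,0,1,-0.3],
    [-0.003,-0.11,0,0,0,1,-0.3],
    [-0.003,-0.11,0,0,0,1,-0.3],
    [-0.003,-0.11,0,0,0,1,-0.3],
    [-0.003,-0.11,-0.03,0,0,1,-0.3],
    [-0.003,-0.11,-0.08,0,0,1,-0.3],
    [-0.003,-0.11,-0.1,0,0,1,-0.3],
    [-0.003,-0.11,-0.1,0,0,1,-0.3],
    [-0.003,-0.11,-0.1,0,0,1,-0.3],
  ],
)

```text
t: 25.8
eef_pos: [546.1, 193.5, 135.3]
tcp_rot: [0.513, 1.57, 0.559]
ft_force: [-0.4, -0.3, 1.0]
opening: 0.349
```

Run:
```python
from h import *
pose()
s=read_camera("side"); print(px(s,[545.2,194.5,91]))
zoom(s,"z25.png",200,80,400,230,4)
```

```text
t 25.8 pos [546.1 193.5 135.3] jaw 92.7 open 33.2 F [-0.4 -0.3  1. ]
[279.57395086 164.91697047]
```

View pics/z25.png

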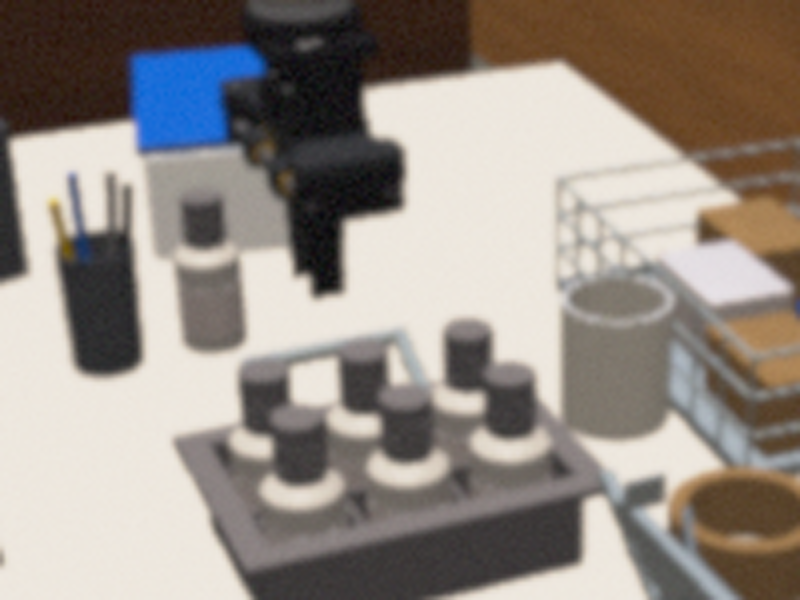

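>>> move_arm(
  targets=[
    [0,0.001,-0.03,0,0,0,-0.3],
    [0,0.001,-0.055,0,0,0,-0.3],
    [0,0.001,-0.067,0,0,0,-0.3],
    [0,0.001,-0.067,0,0,0,-0.3],
    [0,0.001,-0.067,0,0,0,-0.3],
  ],
)

```text
t: 26.35
eef_pos: [546.4, 194.3, 68.9]
tcp_rot: [0.228, 1.569, 0.274]
ft_force: [-0.7, -0.0, 0.7]
opening: 0.354
```

>>> move_arm(
  targets=[
    [0,0,0,0,0,0,-1],
    [0,0,0,0,0,0,-1],
    [0,0,0,0,0,0,-1],
    [0,0,0,0,0,0,-1],
  ],
)

```text
t: 26.75
eef_pos: [546.0, 194.2, 68.2]
tcp_rot: [0.414, 1.57, 0.46]
ft_force: [-1.8, 0.0, 4.3]
opening: 0.115
```

```bash
cat >> h.py <<'E'
def tray(name):
    c=read_camera("top"); im=cv2.resize(c["img"][140:280,235:490],None,fx=3,fy=3,interpolation=cv2.INTER_CUBIC)
    g=cv2.cvtColor(im,cv2.COLOR_BGR2GRAY)
    L=cv2.createLineSegmentDetector().detect(g)[0][:,0];k=0
    for l in L:
        if np.hypot(l[0]-l[2],l[1]-l[3])<90: continue
        a=pl(c,235+l[0]/3,140+l[1]/3,66);b=pl(c,235+l[2]/3,140+l[3]/3,66);d=b-a
        print(k,a[:2],b[:2],np.degrees(np.arctan2(d[1],d[0])).round(2))
        cv2.line(im,tuple(int(v) for v in l[:2]),tuple(int(v) for v in l[2:]),(0,0,255),1);cv2.putText(im,str(k),(int((l[0]+l[2])/2),int((l[1]+l[3])/2)),0,.5,(255,0,0),1);k+=1
    cv2.imwrite("pics/"+name,im)
E
python3 -c "
from h import *
pose();tray('t1.png')"
```

```text
t 26.75 pos [546.  194.2  68.2] jaw 92.6 open 10.9 F [-1.8  0.   4.3]
0 [ 421.4 -130.7] [ 432.8 -306.6] -86.29
1 [ 431.3 -310.2] [ 674.1 -294.4] 3.72
2 [648.6 136.7] [654.5   8.3] -87.37
3 [ 526.4 -439.3] [ 698.3 -486.6] -15.38
4 [ 508.3 -426.9] [ 501.  -323.6] 94.04
5 [ 687.6 -109.1] [ 699.2 -291.3] -86.36
6 [ 662.4 -272. ] [ 654.  -131.2] 93.41
7 [ 406.7 -311.1] [ 395.  -129.3] 93.68
8 [ 674.5 -255.9] [ 665.  -111.3] 93.76
9 [673.8 -11.8] [437.8 -22.5] -177.4
10 [ 505.2 -324.6] [ 608.1 -318.4] 3.45
11 [667.3 158.1] [675.  -10.4] -87.38
12 [435.4 -20. ] [428.1 138.8] 92.63
```

View pics/t1.png

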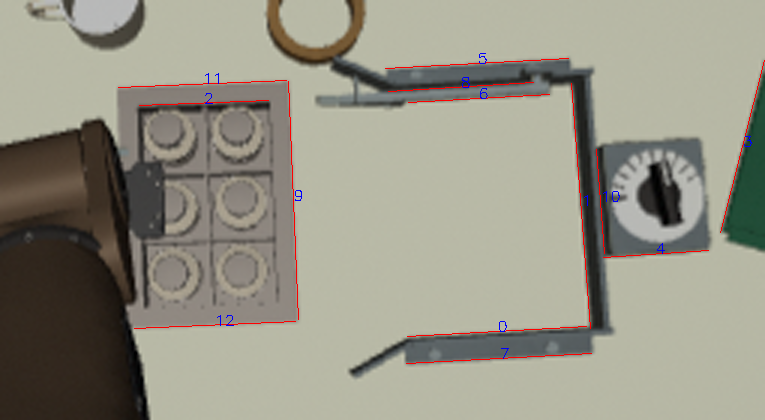

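>>> move_arm(
  targets=[
    [-0.003,0,0,0,0,0.2,-1],
    [-0.007,0,0,0,0,0.4,-1],
    [-0.011,0,0,0,0,0.6,-1],
    [-0.015,-0.001,0,0,0,0.8,-1],
    [-0.019,-0.001,0,0,0,1.0,-1],
    [-0.022,-0.001,0,0,0,1.1,-1],
    [-0.022,-0.001,0,0,0,1.1,-1],
  ],
)

```text
t: 27.5
eef_pos: [523.9, 193.1, 68.2]
tcp_rot: [0.056, 1.569, 0.123]
ft_force: [0.4, -0.0, 6.3]
opening: 0.12
```

```bash
python3 -c "
from h import *
pose();tray('t2.png')"
```

```text
t 27.5 pos [523.9 193.1  68.2] jaw 93.8 open 11.4 F [ 0.4 -0.   6.3]
0 [ 421.3 -130.7] [ 432.9 -306.6] -86.23
1 [ 431.3 -310.2] [ 674.1 -294.4] 3.72
2 [629.1 142.6] [641.5  14.2] -84.48
3 [ 526.4 -439.3] [ 698.3 -486.6] -15.38
4 [ 687.6 -110.3] [ 699.2 -291.3] -86.33
5 [ 662.4 -272. ] [ 653.9 -130.1] 93.43
6 [ 406.6 -309.9] [ 395.  -129.3] 93.68
7 [ 674.5 -255.9] [ 664.5 -103.7] 93.76
8 [ 601.9 -311.9] [ 511.1 -317.6] -176.41
9 [662.2  -6.1] [424.3 -28.9] -174.53
10 [ 505.2 -324.7] [ 608.1 -318.3] 3.56
11 [646.7 164. ] [663.2  -5.5] -84.44
12 [424.3 -27.5] [408.4 138.7] 95.46
```

View pics/t2.png

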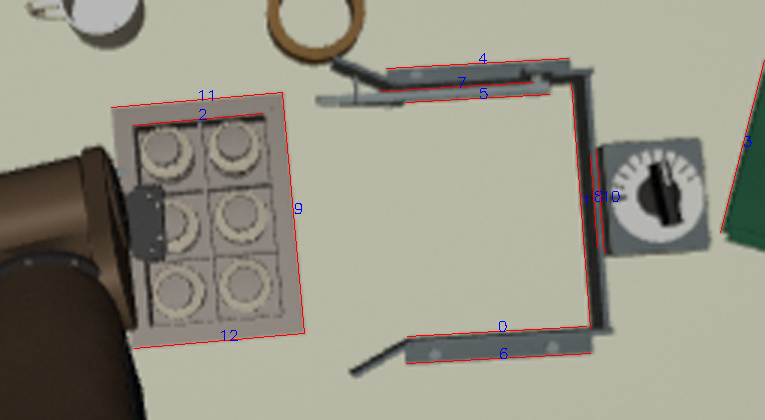

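>>> move_arm(
  targets=[
    [0,0,0,0,0,-1,-1],
    [0,0,0,0,0,-2,-1],
    [0,0,0,0,0,-3,-1],
    [0,0,0,0,0,-3,-1],
  ],
)

```text
t: 27.95
eef_pos: [524.3, 193.1, 68.2]
tcp_rot: [0.124, 1.569, 0.137]
ft_force: [2.0, -0.7, 6.5]
opening: 0.115
```

```bash
python3 -c "
from h import *
pose();tray('t3.png')"
```

```text
t 27.95 pos [524.3 193.1  68.2] jaw 90.8 open 11.0 F [ 2.  -0.7  6.5]
0 [ 421.3 -130.7] [ 432.9 -306.6] -86.23
1 [ 431.3 -310.2] [ 672.9 -294.4] 3.74
2 [626.7 136.4] [631.9   8.1] -87.68
3 [ 527.5 -439.6] [ 698.3 -486.6] -15.39
4 [ 687.6 -110.3] [ 699.2 -291.3] -86.33
5 [ 662.4 -272. ] [ 654.  -131.2] 93.41
6 [ 406.6 -309.9] [ 394.9 -129.3] 93.71
7 [ 674.5 -255.9] [ 664.4 -103.7] 93.8
8 [ 603.2 -311.8] [ 502.8 -318.1] -176.41
9 [652.4 -13.4] [413.3 -23.3] -177.63
10 [ 505.2 -324.6] [ 608.1 -318.3] 3.5
11 [645.4 157.8] [652.3 -11.7] -87.67
12 [412.6 -22.5] [406.3 138.5] 92.24
```

>>> move_arm(
  targets=[
    [0,0,0,0,0,0.7,-1],
    [0,0,0,0,0,1.35,-1],
    [0,0,0,0,0,1.35,-1],
    [0.001,-0.015,0,0,0,1.35,-1],
    [0.0019,-0.03,0,0,0,1.35,-1],
    [0.0019,-0.03,0,0,0,1.35,-1],
  ],
)

```text
t: 28.6
eef_pos: [525.7, 161.9, 68.1]
tcp_rot: [-0.158, 1.57, -0.122]
ft_force: [1.4, -3.5, 4.1]
opening: 0.117
```

```bash
python3 -c "
from h import *
pose();tray('t4.png')"
```

```text
t 28.6 pos [525.7 161.9  68.1] jaw 92.1 open 11.2 F [ 1.4 -3.5  4.1]
0 [582.2 254.3] [600.5 151.5] -79.91
1 [ 421.3 -130.7] [ 432.8 -306.6] -86.26
2 [ 431.3 -310.2] [ 672.9 -294.4] 3.74
3 [ 527.5 -439.6] [ 698.3 -486.6] -15.39
4 [628. 104.] [633.  -24.2] -87.77
5 [ 687.6 -110.3] [ 699.2 -291.3] -86.33
6 [ 662.4 -272. ] [ 653.9 -130. ] 93.43
7 [ 406.7 -311.1] [ 394.9 -129.3] 93.71
8 [ 674.5 -255.9] [ 664.4 -103.7] 93.8
9 [439.5 109.2] [530.5 125.3] 10.03
10 [ 603.2 -311.7] [ 510.2 -317.7] -176.31
11 [646.4 -45.2] [416.  -54.2] -177.76
12 [ 505.2 -324.6] [ 608.1 -318.3] 3.5
13 [646.8 125.4] [652.9 -36.5] -87.84
14 [469.2 261.1] [578.1 261.8] 0.37
15 [413.8 -52. ] [407.5 102.9] 92.33
```

View pics/t4.png

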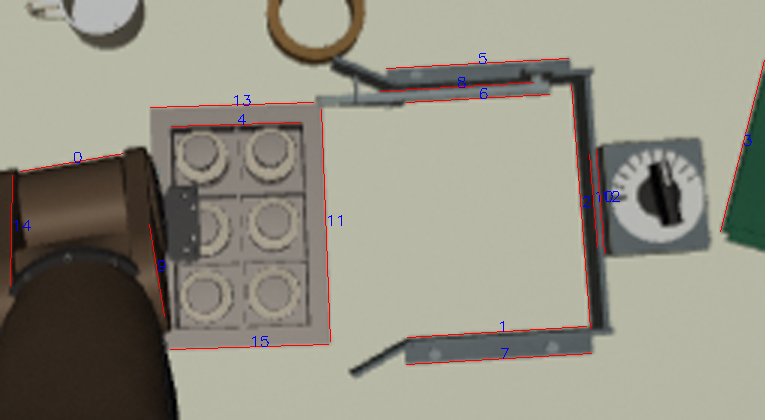

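>>> move_arm(
  targets=[
    [0,0,0,0,0,0.7,-1],
    [0,0,0,0,0,1.4,-1],
    [0,0,0,0,0,1.8,-1],
    [0,0,0,0,0,1.8,-1],
  ],
)

```text
t: 29.05
eef_pos: [525.2, 163.1, 67.7]
tcp_rot: [3.051, 1.57, 3.119]
ft_force: [-1.0, -2.7, 7.3]
opening: 0.117
```

```bash
python3 -c "
from h import *
pose();tray('t5.png')" | egrep "pos|6[0-9.]* .* 6.*-8[0-9]|-17[0-9]"
```

```text
t 29.05 pos [525.2 163.1  67.7] jaw 93.9 open 11.1 F [-1.  -2.7  7.3]
6 [ 687.6 -110.3] [ 699.3 -291.3] -86.3
10 [646.4 -43.3] [417.2 -54. ] -177.33
```

>>> move_arm(
  targets=[
    [0,0,0,0,0,0.7,-1],
    [0,0,0,0,0,1.4,-1],
    [0,0,0,0,0,2,-1],
    [0,0,0,0,0,2,-1],
  ],
)

```text
t: 29.5
eef_pos: [524.9, 163.3, 67.8]
tcp_rot: [2.837, 1.569, 2.94]
ft_force: [-2.7, -2.1, 8.4]
opening: 0.118
```

```bash
python3 -c "
from h import *
pose();tray('t5.png')"
```

```text
t 29.5 pos [524.9 163.3  67.8] jaw 95.9 open 11.3 F [-2.7 -2.1  8.4]
0 [581.6 255.4] [600.3 152.5] -79.7
1 [ 421.4 -130.7] [ 432.8 -306.6] -86.29
2 [ 431.3 -310.2] [ 675.4 -294.3] 3.73
3 [631.2  81.5] [637.7 -18.1] -86.27
4 [ 527.5 -439.6] [ 698.3 -486.6] -15.39
5 [ 687.6 -110.2] [ 699.2 -291.3] -86.34
6 [ 662.4 -272. ] [ 654.  -131.2] 93.41
7 [ 406.7 -309.9] [ 394.9 -129.3] 93.74
8 [562.7  78.6] [569.5 -20.9] -86.09
9 [ 674.5 -255.9] [ 664.5 -103.7] 93.76
10 [ 598.1 -312.2] [ 508.9 -317.7] -176.47
11 [646.9 130.3] [662.2 -74.2] -85.72
12 [648.9 -40.1] [422.  -56.3] -175.92
13 [ 505.2 -324.6] [ 608.1 -318.3] 3.5
14 [419.7 -55.7] [408.5 105.3] 93.98
```

View pics/t5.png

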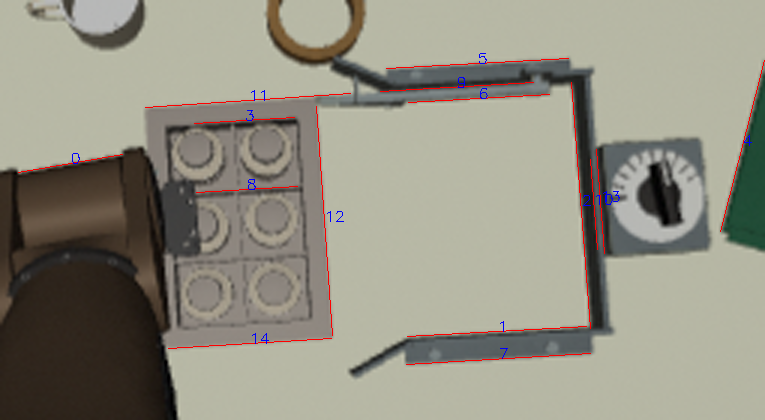

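>>> move_arm(
  targets=[
    [0,0,0,0,0,-1,-1],
    [0.001,-0.01,0,0,0,-1,-1],
    [0.0015,-0.022,0,0,0,-1,-1],
    [0.0023,-0.035,0,0,0,-1,-1],
    [0.0032,-0.05,0,0,0,-1,-1],
    [0.0032,-0.05,0,0,0,-1,-1],
  ],
)

```text
t: 30.15
eef_pos: [529.0, 112.4, 68.1]
tcp_rot: [0.103, 1.57, 0.189]
ft_force: [1.5, -4.6, 5.1]
opening: 0.112
```

```bash
python3 -c "
from h import *
pose();tray('t6.png')"
```

```text
t 30.15 pos [529.  112.4  68.1] jaw 94.9 open 10.6 F [ 1.5 -4.6  5.1]
0 [591.3 189.7] [600.4  86.4] -84.97
1 [ 421.4 -130.7] [ 432.8 -306.6] -86.29
2 [ 431.3 -310.2] [ 674.1 -294.3] 3.75
3 [645.1 -69.6] [448.  -88.6] -174.49
4 [634.4  61.7] [643.6 -34.1] -84.51
5 [ 508.2 -425.8] [ 500.9 -323.6] 94.09
6 [ 527.5 -439.6] [ 698.3 -486.6] -15.39
7 [ 687.6 -110.3] [ 699.2 -291.3] -86.33
8 [ 662.5 -272. ] [ 654.8 -130. ] 93.1
9 [ 406.6 -309.9] [ 395.  -129.3] 93.68
10 [ 674.5 -255.9] [ 665.8 -103.8] 93.27
11 [ 603.2 -311.7] [ 511.1 -317.6] -176.33
12 [645.5 -88.9] [ 431.  -109.8] -174.43
13 [652.2  81.8] [667.2 -75.2] -84.54
14 [ 505.2 -324.6] [ 608.1 -318.3] 3.5
15 [ 429.5 -108.5] [414.8  44.9] 95.47
```

View pics/t6.png

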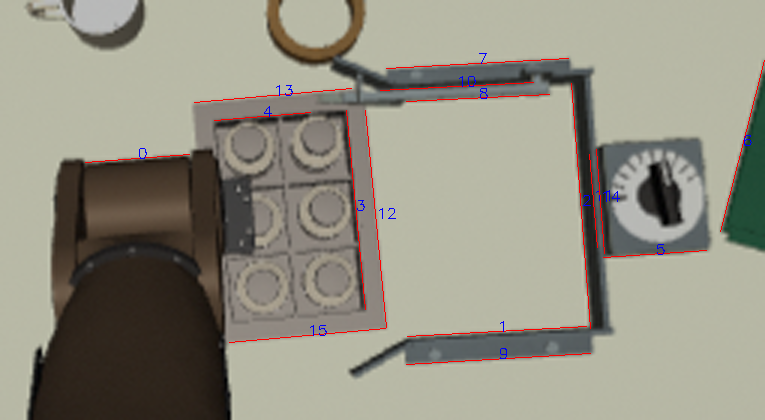

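>>> move_arm(
  targets=[
    [0,0,0,0,0,-0.8,-1],
    [0,0,0,0,0,-1.6,-1],
    [0,0,0,0,0,-2.2,-1],
    [0,0,0,0,0,-2.2,-1],
  ],
)

```text
t: 30.6
eef_pos: [529.3, 113.2, 68.0]
tcp_rot: [-0.178, 1.569, -0.13]
ft_force: [1.9, -2.9, 8.2]
opening: 0.121
```

```bash
python3 -c "
from h import *
pose();tray('t7.png')"
```

```text
t 30.6 pos [529.3 113.2  68. ] jaw 92.8 open 11.5 F [ 1.9 -2.9  8.2]
0 [591.5 189.6] [600.5  86.7] -85.0
1 [ 421.3 -130.7] [ 432.9 -306.6] -86.23
2 [ 431.3 -310.2] [ 674.1 -294.4] 3.72
3 [643.9 -69.6] [446.7 -87.2] -174.9
4 [ 508.3 -426.9] [ 500.9 -323.6] 94.1
5 [ 527.5 -439.6] [ 698.3 -486.6] -15.39
6 [634.1  62.8] [646.  -69.1] -84.84
7 [ 687.6 -110.3] [ 699.2 -291.3] -86.33
8 [ 662.5 -272. ] [ 654.8 -130. ] 93.1
9 [ 406.6 -309.9] [ 395.  -129.3] 93.68
10 [ 674.4 -254.7] [ 666.2 -112.8] 93.31
11 [648.  -88.6] [ 430.9 -108. ] -174.89
12 [652.2  81.8] [666.  -74.2] -84.94
13 [ 505.2 -324.6] [ 608.1 -318.4] 3.45
14 [ 428. -105.] [414.5  46.4] 95.1
```

View pics/t7.png

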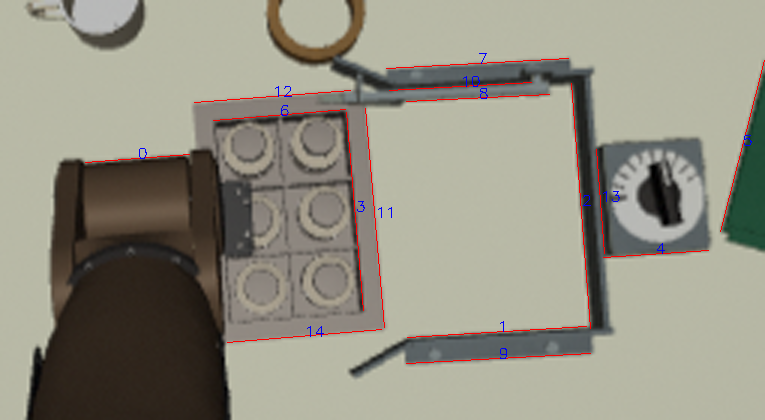

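>>> move_arm(
  targets=[
    [0,0,0,0,0,-0.8,-1],
    [0,0,0,0,0,-1.5,-1],
    [0,0,0,0,0,-1.5,-1],
    [0,0,0,0,0,-1.5,-1],
  ],
)

```text
t: 31.05
eef_pos: [529.5, 113.4, 68.2]
tcp_rot: [-0.024, 1.569, -0.001]
ft_force: [2.7, -1.9, 8.2]
opening: 0.123
```

```bash
python3 -c "
from h import *
pose();tray('t8.png')"
```

```text
t 31.05 pos [529.5 113.4  68.2] jaw 91.3 open 11.6 F [ 2.7 -1.9  8.2]
0 [453.4  53.2] [341.2  44.5] -175.57
1 [591.6 189.6] [600.6  86.7] -85.0
2 [488.9 224. ] [579.4 219.6] -2.78
3 [ 421.3 -130.7] [ 432.8 -306.5] -86.26
4 [ 431.3 -310.2] [ 674.1 -294.4] 3.72
5 [642.6 -70.3] [531.7 -79.4] -175.31
6 [634.2  59.4] [644.7 -69.2] -85.33
7 [ 527.5 -439.6] [ 698.3 -486.6] -15.39
8 [ 508.3 -426.9] [ 500.9 -323.6] 94.1
9 [ 687.6 -110.2] [ 699.2 -291.3] -86.34
10 [ 662.5 -272. ] [ 654.8 -130. ] 93.1
11 [ 406.7 -311.1] [ 395.  -129.3] 93.68
12 [ 674.4 -254.7] [ 666.3 -112.8] 93.27
13 [652.2  80.5] [665.  -75.1] -85.3
14 [646.8 -89.3] [ 428.5 -107. ] -175.36
15 [ 505.2 -324.7] [ 608.1 -318.3] 3.56
16 [ 426.8 -106.2] [414.4  46.5] 94.64
```

>>> move_arm(
  targets=[
    [0,0,0,0,0,-0.8,-1],
    [0,-0.006,0,0,0,-0.8,-1],
    [0.0007,-0.016,0,0,0,-0.6,-1],
    [0.0015,-0.026,0,0,0,-0.3,-1],
    [0.002,-0.036,0,0,0,0,-1],
    [0.0026,-0.046,0,0,0,0.3,-1],
    [0.0026,-0.046,0,0,0,0.3,-1],
  ],
)

```text
t: 31.8
eef_pos: [531.7, 66.8, 68.1]
tcp_rot: [0.214, 1.57, 0.241]
ft_force: [-0.1, -2.7, 8.5]
opening: 0.118
```

```bash
python3 -c "
from h import *
pose();tray('t9.png')"
```

```text
t 31.8 pos [531.7  66.8  68.1] jaw 91.5 open 11.2 F [-0.1 -2.7  8.5]
0 [598.9 129.9] [599.9  26.7] -89.44
1 [ 421.1 -130.7] [ 432.9 -306.6] -86.16
2 [ 639.4 -119.6] [ 442.2 -130.4] -176.87
3 [ 431.3 -310.2] [ 672.9 -294.4] 3.74
4 [ 527.5 -439.6] [ 698.3 -486.6] -15.39
5 [ 508.3 -426.9] [ 501.  -323.6] 94.04
6 [635.1  11.8] [ 642.2 -117.7] -86.86
7 [ 662.3 -272.1] [ 657.8 -138.8] 91.93
8 [ 687.6 -110.3] [ 699.3 -291.3] -86.3
9 [ 406.7 -311.1] [ 394.9 -129.3] 93.71
10 [ 674.4 -254.7] [668.5 -95.1] 92.12
11 [ 595.6 -312.2] [ 502.4 -318.2] -176.32
12 [ 655.8 -138.4] [ 426.4 -150.8] -176.91
13 [ 505.2 -324.6] [ 608.  -318.4] 3.45
14 [ 422.3 -126. ] [415.7  -9. ] 93.23
```

View pics/t9.png

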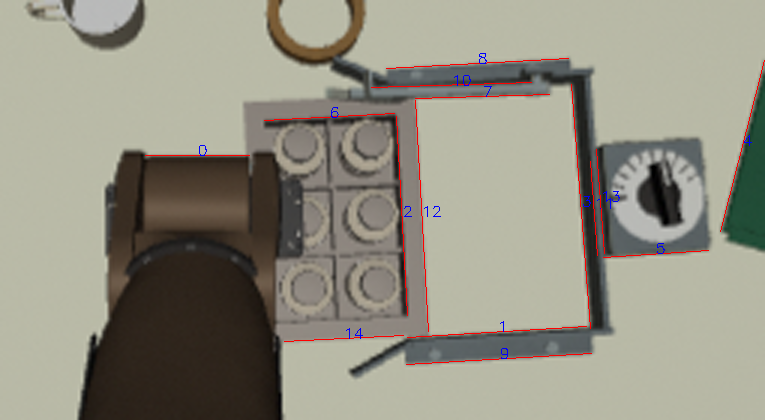

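>>> move_arm(
  targets=[
    [0,-0.005,0,0,0,0.4,-1],
    [0.001,-0.015,0,0,0,0.8,-1],
    [0.0016,-0.025,0,0,0,1.2,-1],
    [0.0023,-0.035,0,0,0,1.5,-1],
    [0.0029,-0.045,0,0,0,1.5,-1],
    [0.0035,-0.055,0,0,0,1.5,-1],
    [0.0042,-0.065,0,0,0,1.5,-1],
    [0.0048,-0.075,0,0,0,1.5,-1],
    [0.0055,-0.085,0,0,0,1.5,-1],
    [0.0061,-0.095,0,0,0,1.5,-1],
  ],
)

```text
t: 32.85
eef_pos: [537.5, -27.1, 68.2]
tcp_rot: [1.231, 1.57, 1.284]
ft_force: [-1.0, 7.7, 10.9]
opening: 0.119
```

```bash
python3 -c "
from h import *
pose();tray('t10.png')
s=read_camera('side'); zoom(s,'t10s.png',190,130,440,330,3)"
```

```text
t 32.85 pos [537.5 -27.1  68.2] jaw 93.0 open 11.3 F [-1.   7.7 10.9]
0 [378.7 269.8] [351.7 118.3] -100.11
1 [615.1   4.3] [598.9 -85.7] -100.2
2 [344.1  90.6] [449.1  66.7] -12.82
3 [ 420.6 -130.7] [ 432.9 -306.6] -86.0
4 [ 431.3 -310.2] [ 674.1 -294.4] 3.72
5 [ 649.8 -211.1] [ 451.4 -224.8] -176.05
6 [ 508.3 -426.9] [ 501.  -323.6] 94.04
7 [ 526.4 -439.3] [ 698.3 -486.6] -15.38
8 [641.9 -80.3] [ 650.6 -209.9] -86.16
9 [ 687.6 -110.2] [ 699.2 -291.3] -86.34
10 [ 406.7 -311.1] [ 395.  -129.3] 93.68
11 [ 674.7 -254.7] [ 669.4 -137.5] 92.59
12 [ 600.3 -312. ] [ 510.1 -317.7] -176.38
13 [ 659.  -230.3] [ 432.1 -246.1] -176.02
14 [ 505.2 -324.6] [ 608.1 -318.3] 3.5
15 [ 433.4 -242.8] [ 426.6 -144.3] 93.95
```

View pics/t10.png

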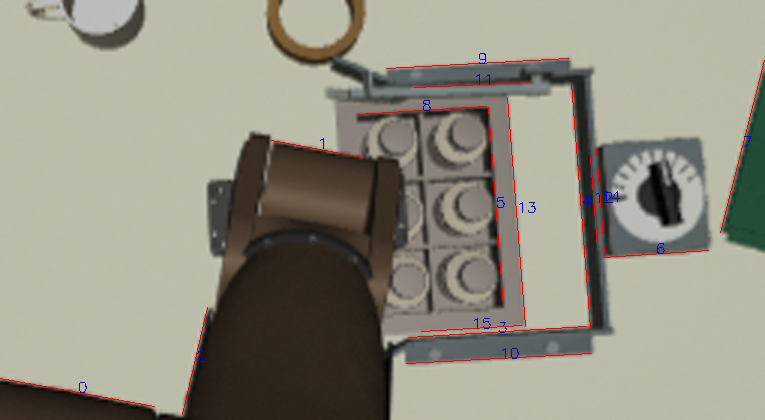

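View pics/t10s.png

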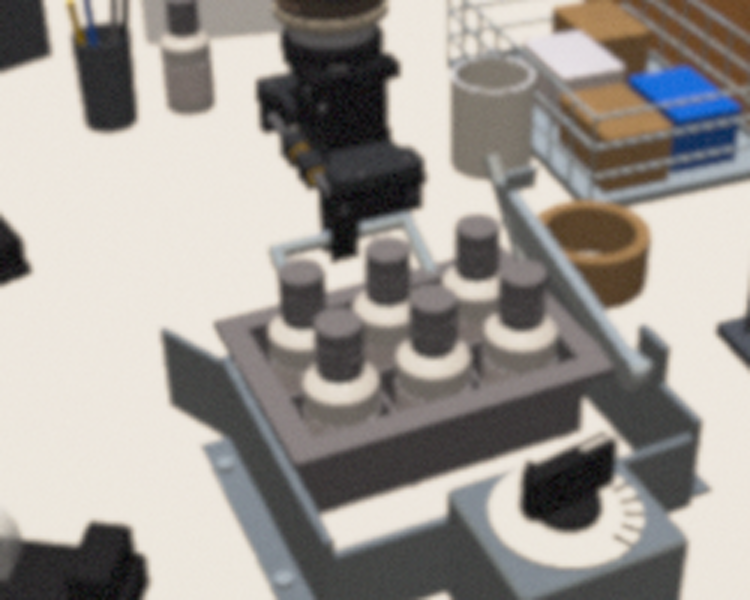

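>>> move_arm(
  targets=[
    [0.0007,-0.01,0,0,0,0,-1],
    [0.0013,-0.02,0,0,0,0,-1],
    [0.002,-0.03,0,0,0,0,-1],
    [0.0026,-0.04,0,0,0,0,-1],
    [0.0033,-0.05,0,0,0,0,-1],
    [0.0039,-0.06,0,0,0,0,-1],
    [0.0043,-0.067,0,0,0,0,-1],
    [0.0043,-0.067,0,0,0,0,-1],
  ],
)

```text
t: 33.75
eef_pos: [542.1, -95.1, 68.1]
tcp_rot: [0.162, 1.57, 0.214]
ft_force: [-0.1, -2.0, 7.0]
opening: 0.119
```

```bash
python3 -c "
from h import *
pose();tray('t11.png')
s=read_camera('side'); zoom(s,'t11s.png',190,130,440,330,3)"
```

```text
t 33.75 pos [542.1 -95.1  68.1] jaw 93.0 open 11.3 F [-0.1 -2.   7. ]
0 [422.6 198.6] [395.  100.7] -105.74
1 [ 424.5 -184.8] [ 432.1 -306.6] -86.43
2 [ 527.5 -439.6] [ 698.3 -486.6] -15.39
3 [ 508.3 -426.9] [ 500.9 -323.6] 94.1
4 [ 647.5 -167.3] [ 653.9 -272.1] -86.51
5 [ 687.6 -110.3] [ 699.2 -291.4] -86.34
6 [ 437.2 -314.3] [ 675.4 -298.8] 3.72
7 [ 406.5 -309.9] [ 399.4 -195.8] 93.56
8 [ 674.5 -255.9] [ 664.6 -106.2] 93.78
9 [ 506.3 -324.6] [ 608.1 -318.2] 3.6
10 [ 659.3 -142.5] [ 666.6 -269.6] -86.71
```

View pics/t11.png

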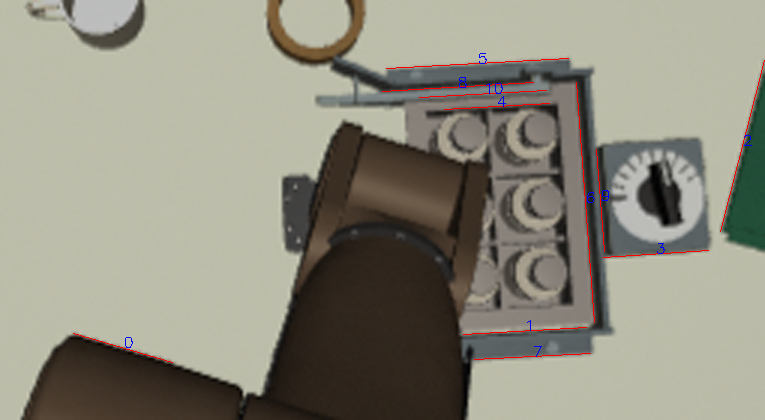

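View pics/t11s.png

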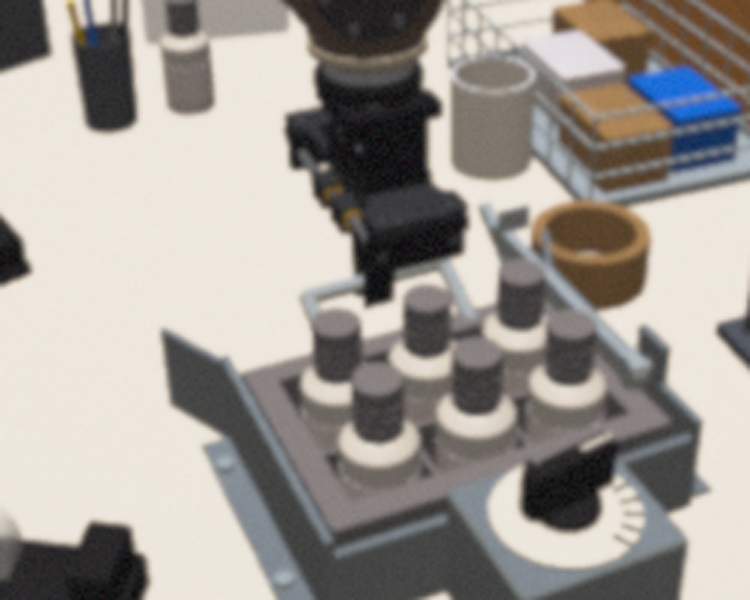

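>>> move_arm(
  targets=[
    [0,0,0,0,0,0,-0.3],
    [0,0,0,0,0,0,-0.3],
    [0,0,0,0,0,0,-0.3],
    [0,0,0.03,0,0,0,-0.3],
    [0,0,0.08,0,0,0,-0.3],
    [0,0,0.12,0,0,0,-0.3],
    [0,0,0.16,0,0,0,-0.3],
    [0,0,0.16,0,0,0,-0.3],
  ],
)

```text
t: 34.65
eef_pos: [543.4, -95.2, 232.4]
tcp_rot: [-0.319, 1.563, -0.267]
ft_force: [-0.3, -0.7, 0.6]
opening: 0.352
```

>>> move_arm(
  targets=[
    [-0.04,0.02,0,0,0,0,-0.3],
    [-0.08,0.04,0,0,0,0,-0.3],
    [-0.12,0.06,0,0,0,0,-0.3],
    [-0.12,0.1,0,0,0,0,-0.3],
    [-0.12,0.1,0,0,0,0,-0.3],
    [-0.12,0.1,0,0,0,0,-0.3],
  ],
)

```text
t: 35.25
eef_pos: [421.6, 5.6, 227.2]
tcp_rot: [2.86, 1.57, 2.914]
ft_force: [0.0, -0.1, -0.7]
opening: 0.349
```

```bash
python3 -c "
from h import *
pose();tray('t12.png')
s=read_camera('side'); zoom(s,'t12s.png',190,130,440,330,3)
c=read_camera('top'); zoom(c,'d1.png',420,170,490,240,8)"
```

```text
t 35.25 pos [421.6   5.6 227.2] jaw 93.1 open 33.2 F [ 0.  -0.1 -0.7]
0 [473.8  49.1] [457.7 -63.1] -98.17
1 [ 654.  -280.1] [ 561.7 -285.7] -176.53
2 [ 557.9 -286.3] [ 455.5 -292.5] -176.54
3 [ 526.4 -439.3] [ 698.3 -486.6] -15.38
4 [ 647.4 -167.3] [ 653.9 -272.1] -86.45
5 [ 508.3 -426.9] [ 500.9 -323.6] 94.1
6 [ 687.6 -110.3] [ 699.2 -291.3] -86.33
7 [ 406.7 -309.9] [ 394.9 -129.3] 93.74
8 [ 438.4 -314.1] [ 675.4 -298.7] 3.72
9 [ 674.5 -255.9] [ 664.9 -110.2] 93.77
10 [ 505.2 -324.7] [ 609.4 -318.2] 3.57
11 [340.7  75.9] [453.1  57.8] -9.15
12 [ 659.2 -142.5] [ 666.6 -269.6] -86.67
```

View pics/t12.png

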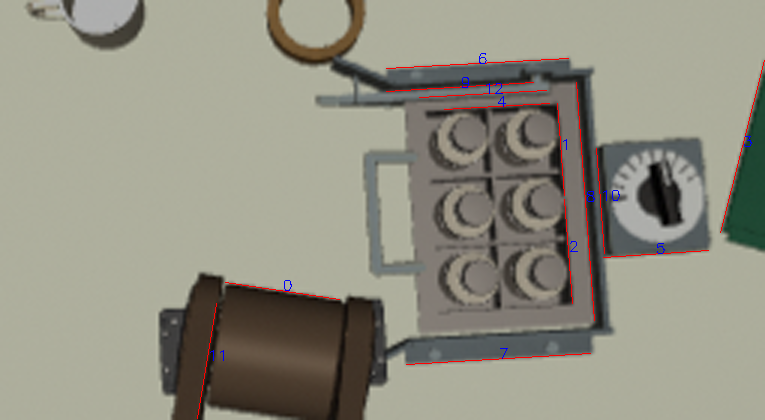

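View pics/t12s.png

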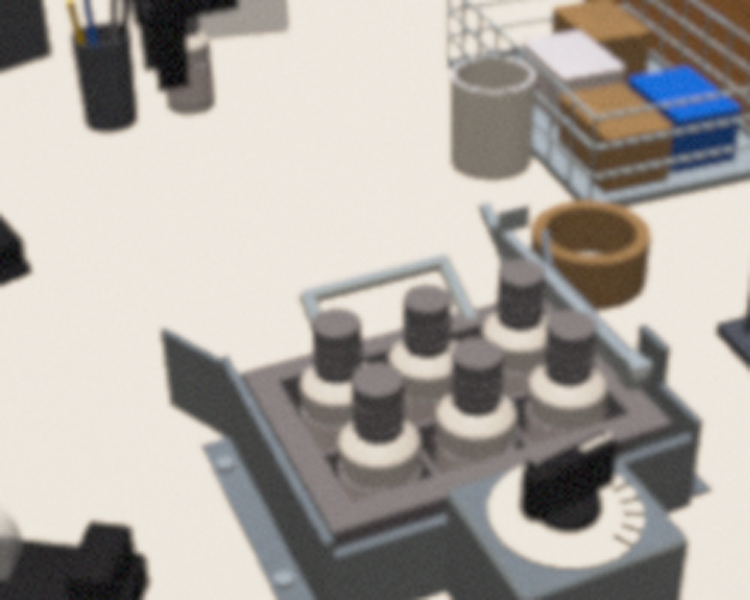

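View pics/d1.png

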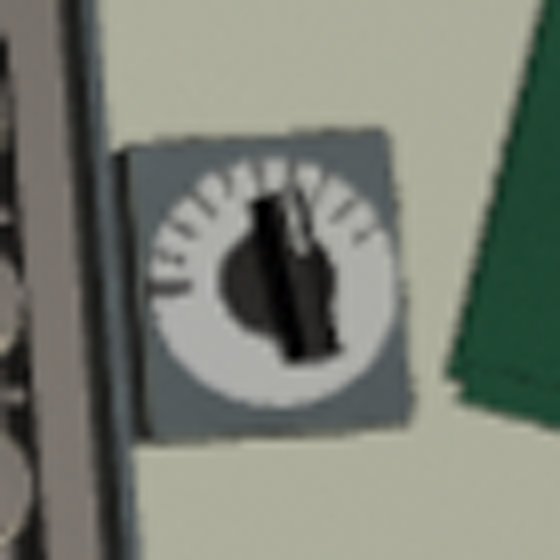

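Run:
```python
from h import *
c=read_camera("top")
print("disc",pl(c,420+275/8,170+283/8,91),"skirt",pl(c,420+277/8,170+285/8,101))
im=cv2.resize(c["img"][185:225,430:475],None,fx=16,fy=16,interpolation=cv2.INTER_CUBIC)
g=cv2.cvtColor(im,cv2.COLOR_BGR2GRAY)
for l in cv2.createLineSegmentDetector().detect(g)[0][:,0]:
    if np.hypot(l[0]-l[2],l[1]-l[3])<150: continue
    a=pl(c,430+l[0]/16,185+l[1]/16,135);b=pl(c,430+l[2]/16,185+l[3]/16,135);d=b-a
    print(a[:2],b[:2],np.degrees(np.arctan2(d[1],d[0])).round(1))
    cv2.line(im,tuple(int(v) for v in l[:2]),tuple(int(v) for v in l[2:]),(0,0,255),2)
for P,col in(([559.6,-369.4,135],(0,255,0)),([559.6,-369.4,101],(255,0,0))):
    p=px(c,P);cv2.circle(im,(int((p[0]-430)*16),int((p[1]-185)*16)),5,col,-1)
cv2.imwrite("pics/d2.png",im)
s=read_camera("side");zoom(s,'d3.png',330,260,430,350,7)
for P in ([559.6,-369.4,135],): print((px(s,P)-[330,260])*7)
```

```text
disc [ 560.2 -372.    91. ] skirt [ 558.8 -370.   101. ]
[331.81410594 140.69159435]
```

View pics/d2.png

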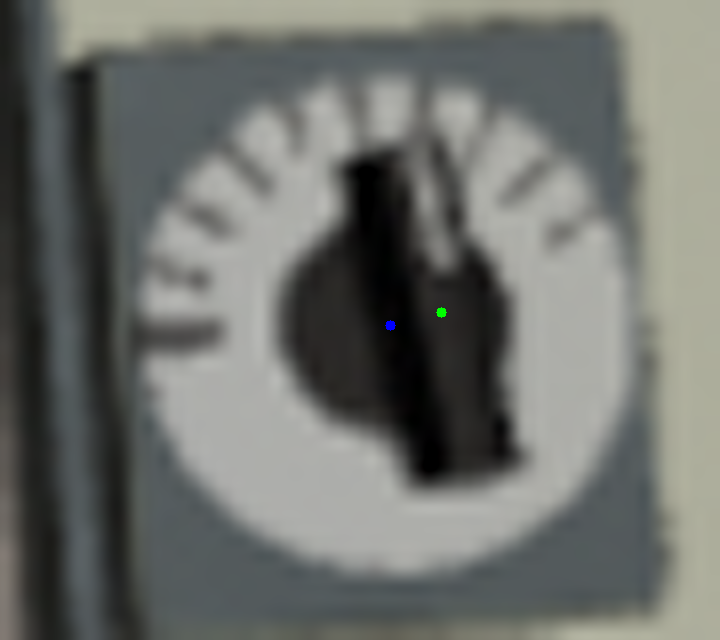

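View pics/d3.png

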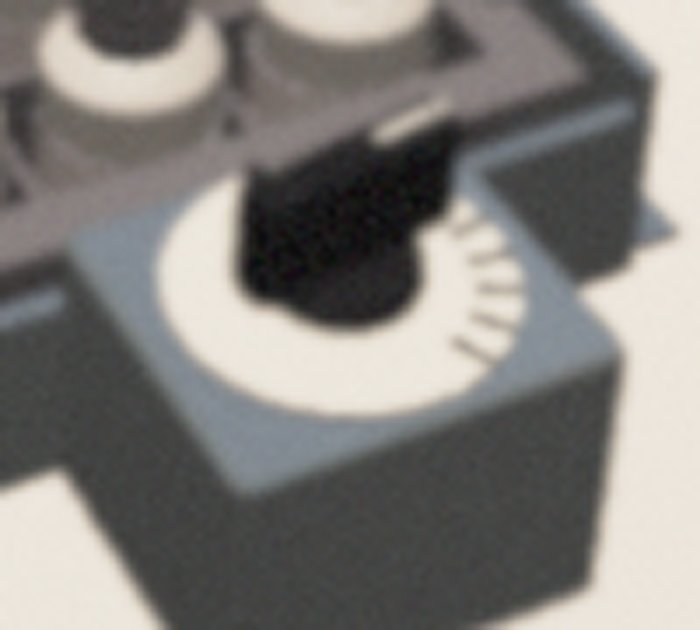

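>>> move_arm(
  targets=[
    [0,-0.02,0,0,0,-8.5,-0.2],
    [0,-0.04,0,0,0,-17,-0.2],
    [0.01,-0.06,0,0,0,-25.5,-0.2],
    [0.02,-0.08,0,0,0,-34,-0.2],
    [0.03,-0.1,0,0,0,-42.5,-0.2],
    [0.04,-0.12,0,0,0,-51,-0.2],
    [0.05,-0.14,0,0,0,-59.5,-0.2],
    [0.06,-0.16,0,0,0,-68,-0.2],
    [0.07,-0.18,0,0,0,-76.5,-0.2],
    [0.08,-0.2,0,0,0,-85,-0.2],
  ],
)

```text
t: 36.5
eef_pos: [502.0, -196.6, 227.3]
tcp_rot: [-2.182, 1.57, 2.663]
ft_force: [-0.3, -0.6, -0.6]
opening: 0.399
```

```bash
python3 -c "
from h import *
pose();print(state()['joints'].round(2))"
```

```text
t 36.5 pos [ 502.  -196.6  227.3] jaw 7.6 open 37.9 F [-0.3 -0.6 -0.6]
[-0.5   0.36  1.75 -0.    1.03 -0.63]
```

>>> move_arm(
  targets=[
    [0.006,-0.017,0,0,0,-8.5,-0.2],
    [0.012,-0.034,0,0,0,-17,-0.2],
    [0.018,-0.051,0,0,0,-25.5,-0.2],
    [0.024,-0.068,0,0,0,-34,-0.2],
    [0.03,-0.085,0,0,0,-42.5,-0.2],
    [0.036,-0.102,0,0,0,-51,-0.2],
    [0.042,-0.119,0,0,0,-59.5,-0.2],
    [0.048,-0.136,0,0,0,-68,-0.2],
    [0.054,-0.153,0,0,0,-76.5,-0.2],
    [0.0576,-0.1728,0,0,0,-85,-0.2],
  ],
)

```text
t: 37.5
eef_pos: [559.3, -369.1, 227.0]
tcp_rot: [-0.89, 1.57, 2.471]
ft_force: [0.3, 0.5, 0.2]
opening: 0.402
```

>>> move_arm(
  targets=[
    [0,0,0,0,0,0,-0.2],
    [0,0,0,0,0,0,-0.2],
    [0,0,-0.04,0,0,0,-0.2],
    [0,0,-0.07,0,0,0,-0.2],
    [0,0,-0.07,0,0,0,-0.2],
  ],
)

```text
t: 38.0
eef_pos: [557.8, -366.0, 153.9]
tcp_rot: [-0.909, 1.564, 2.462]
ft_force: [0.1, 0.2, -1.5]
opening: 0.402
```

```bash
python3 -c "
from h import *
pose()
s=read_camera('side');zoom(s,'d4.png',310,220,450,350,5.5)"
```

```text
t 38.0 pos [ 557.8 -366.   153.9] jaw -76.9 open 38.2 F [ 0.1  0.2 -1.5]
```

View pics/d4.png

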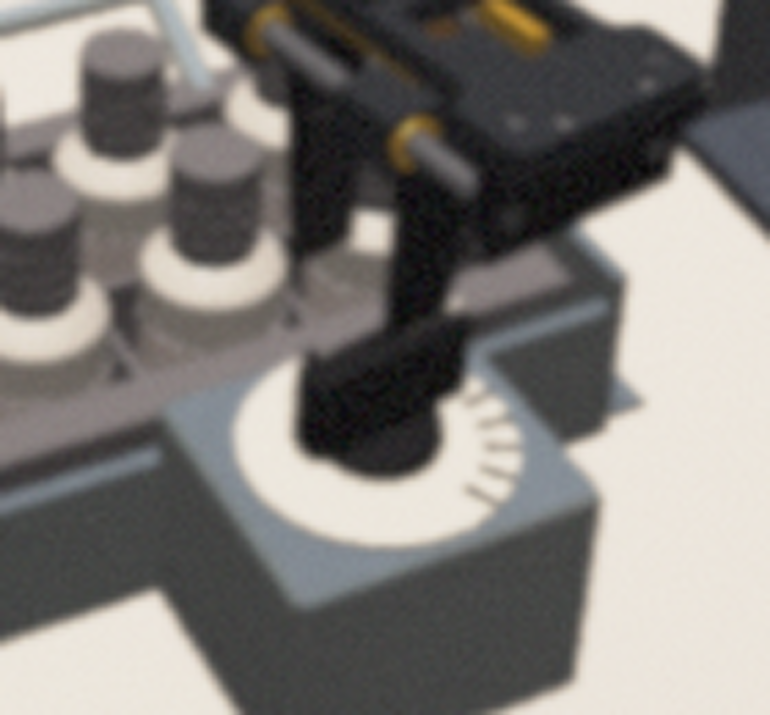

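>>> move_arm(
  targets=[
    [0,0,-0.02,0,0,0,-0.2],
    [0,0,-0.04,0,0,0,-0.2],
    [0,0,-0.049,0,0,0,-0.2],
    [0,0,-0.049,0,0,0,-0.2],
    [0,0,-0.049,0,0,0,-0.2],
  ],
)

```text
t: 38.55
eef_pos: [560.0, -368.0, 110.2]
tcp_rot: [2.214, 1.569, -0.701]
ft_force: [0.4, 0.7, 1.7]
opening: 0.402
```

>>> move_arm(
  targets=[
    [0,-0.001,-0.004,0,0,0,-0.2],
    [0,-0.001,-0.006,0,0,0,-0.2],
    [0,-0.001,-0.006,0,0,0,-1],
    [0,-0.001,-0.006,0,0,0,-1],
    [0,-0.001,-0.006,0,0,0,-1],
    [0,-0.001,-0.006,0,0,0,-1],
  ],
)

```text
t: 39.15
eef_pos: [560.3, -371.7, 102.9]
tcp_rot: [1.829, 1.564, -1.086]
ft_force: [3.3, -11.3, -2.6]
opening: 0.147
```

```bash
python3 -c "
from h import *
pose();print(state()['moment'].round(2))"
```

```text
t 39.15 pos [ 560.3 -371.7  102.9] jaw -77.0 open 14.0 F [  3.3 -11.3  -2.6]
[-1.81 -0.26 -0.05]
```

>>> move_arm(
  targets=[
    [0.0005,-0.003,0,0,0,0,-1],
    [0.0005,-0.003,0,0,0,0,-1],
    [0.0005,-0.003,0,0,0,7,-1],
    [0.0005,-0.003,0,0,0,14,-1],
    [0.0005,-0.003,0,0,0,20,-1],
    [0.0005,-0.003,0,0,0,20,-1],
  ],
)

```text
t: 39.75
eef_pos: [560.6, -372.5, 102.9]
tcp_rot: [1.721, 1.568, -0.841]
ft_force: [3.4, -3.4, -1.7]
opening: 0.143
```

```bash
python3 -c "
from h import *
pose();print(state()['moment'].round(2))"
```

```text
t 39.75 pos [ 560.6 -372.5  102.9] jaw -56.8 open 13.6 F [ 3.4 -3.4 -1.7]
[-0.69 -0.45  0.03]
```

Turning well. Continue about 55 deg more.

>>> move_arm(
  targets=[
    [0.0005,-0.001,0,0,0,7,-1],
    [0.0005,-0.001,0,0,0,14,-1],
    [0.0005,-0.001,0,0,0,21,-1],
    [0.0005,-0.001,0,0,0,28,-1],
    [0.0005,-0.001,0,0,0,35,-1],
    [0.0005,-0.001,0,0,0,42,-1],
    [0.0005,-0.001,0,0,0,49,-1],
    [0.0005,-0.001,0,0,0,55,-1],
    [0.0005,-0.001,0,0,0,55,-1],
  ],
)

```text
t: 40.65
eef_pos: [562.2, -373.5, 102.9]
tcp_rot: [1.065, 1.566, -0.537]
ft_force: [11.7, -3.5, -4.3]
opening: 0.15
```

```bash
python3 -c "
from h import *
pose();print(state()['moment'].round(2))"
```

```text
t 40.65 pos [ 562.2 -373.5  102.9] jaw -1.8 open 14.3 F [11.7 -3.5 -4.3]
[-0.66 -1.68 -0.01]
```

>>> move_arm(
  targets=[
    [0.002,-0.001,0,0,0,2,-1],
    [0.003,-0.001,0,0,0,4,-1],
    [0.003,-0.001,0,0,0,5,-1],
    [0.003,-0.001,0,0,0,5,-1],
  ],
)

```text
t: 41.05
eef_pos: [562.6, -373.5, 102.8]
tcp_rot: [-1.934, 1.569, 2.831]
ft_force: [-5.7, 1.0, 3.7]
opening: 0.142
```

```bash
python3 -c "
from h import *
pose();print(state()['moment'].round(2))"
```

```text
t 41.05 pos [ 562.6 -373.5  102.8] jaw 3.0 open 13.5 F [-5.7  1.   3.7]
[0.1  0.97 0.09]
```

>>> move_arm(
  targets=[
    [0,0,0,0,0,1,-1],
    [0,0,0,0,0,2,-1],
    [0,0,0,0,0,2,-1],
  ],
)

```text
t: 41.35
eef_pos: [562.6, -373.5, 102.8]
tcp_rot: [-2.152, 1.569, 2.646]
ft_force: [-4.7, 1.0, 4.2]
opening: 0.144
```

```bash
python3 -c "
from h import *
pose();print(state()['moment'].round(2))"
```

```text
t 41.35 pos [ 562.6 -373.5  102.8] jaw 5.0 open 13.7 F [-4.7  1.   4.2]
[-0.01  0.91 -0.6 ]
```

>>> move_arm(
  targets=[
    [0,0,0,0,0,0,-0.3],
    [0,0,0,0,0,0,-0.2],
    [0,0,0,0,0,0,-0.2],
    [0,0,0.03,0,0,0,-0.2],
    [0,0,0.08,0,0,0,-0.2],
    [0,0,0.12,0,0,0,-0.2],
    [-0.05,0,0.12,0,0,0,-0.2],
    [-0.1,0.02,0.12,0,0,0,-0.2],
    [-0.14,0.06,0.12,0,0,0,-0.2],
    [-0.15,0.08,0.12,0,0,0,-0.2],
  ],
)

```text
t: 42.35
eef_pos: [410.7, -292.3, 222.7]
tcp_rot: [-2.302, 1.57, 2.496]
ft_force: [-0.0, -0.2, -0.1]
opening: 0.401
```

>>> move_arm(
  targets=[
    [0,0.05,0,0,0,0,-0.2],
    [0,0.1,0,0,0,0,-0.2],
    [0,0.15,0,0,0,0,-0.2],
    [0,0.2,0,0,0,0,-0.2],
    [0,0.25,0,0,0,0,-0.2],
    [0,0.25,0,0,0,0,-0.2],
  ],
)

```text
t: 42.95
eef_pos: [412.8, -39.1, 223.0]
tcp_rot: [2.357, 1.57, 0.879]
ft_force: [-0.1, 0.1, 1.2]
opening: 0.403
```

```bash
python3 -c "
from h import *
pose()
c=read_camera('top');cv2.imwrite('pics/e1.png',c['img']);zoom(c,'e2.png',330,150,480,250,5)
p=px(c,[562,-373.5,135]);print((p-[330,150])*5)
s=read_camera('side');zoom(s,'e3.png',190,130,440,330,3)"
```

```text
t 42.95 pos [412.8 -39.1 223. ] jaw 5.3 open 38.3 F [-0.1  0.1  1.2]
[645.16701131 268.57692081]
```

View pics/e1.png

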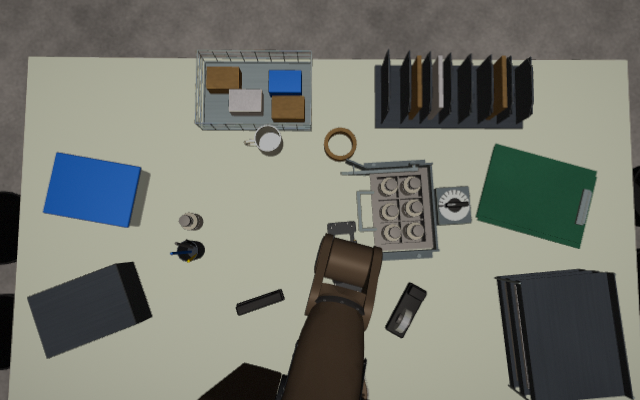

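View pics/e2.png

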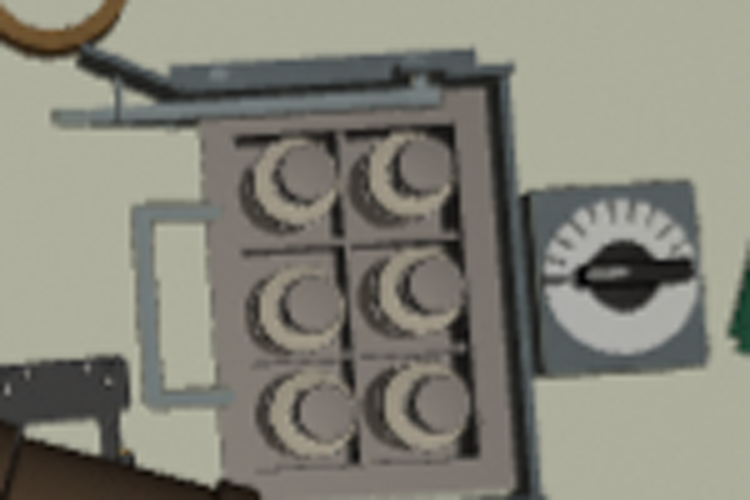

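View pics/e3.png

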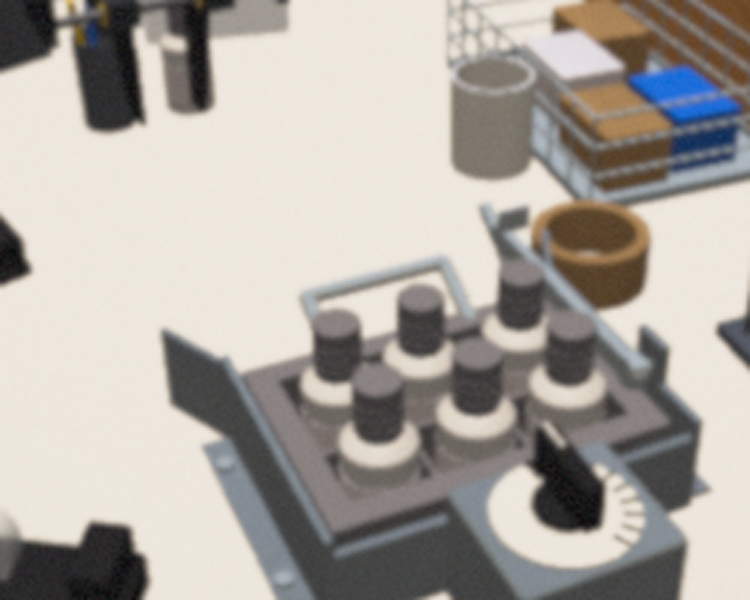

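```bash
python3 -c "
from h import *
c=read_camera('top');zoom(c,'e4.png',430,185,475,225,16)"
```

```text
(no output)
```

View pics/e4.png

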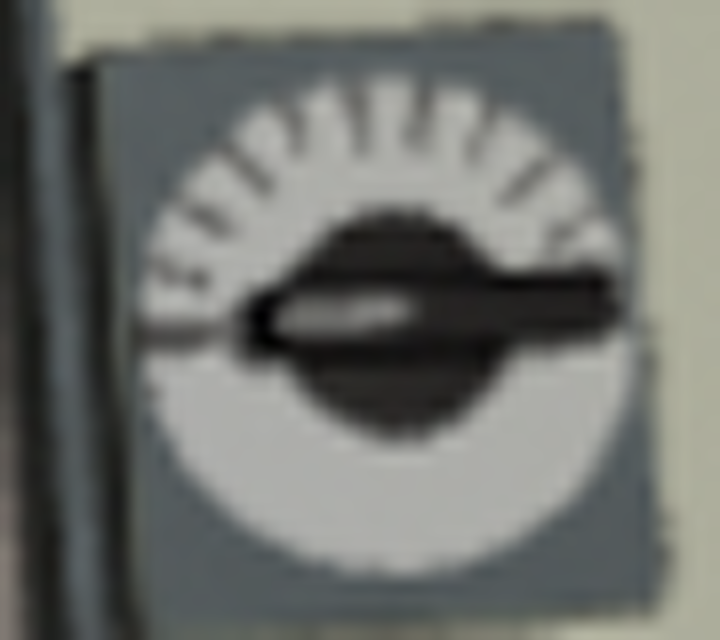

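```bash
python3 -c "
from cell import job_done
print(job_done())"
```

```text
the job is handed in; nothing more can be done
None
```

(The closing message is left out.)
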